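Slide the filled pots into the bench caddy and latch its gate

ROBOT

A 6-joint arm with a two-finger parallel gripper is mounted at the origin on a cart in front of the work surface, level with it; the furniture and walls round the work are solid. World frame = base frame: x ahead of the robot, y to its left, z up, the work surface at z = 0. Lengths are in m, angles in rad, forces in N, time in s.
With the tool pointing down it reaches from about 0.425 to 0.95 m from the base axis. Payload 3.5 kg.
Tool frame: the origin (TCP) lies at the very end of the fingers, on their centre line; the grasp point (between the pads) lies grip_depth behind it (grip_depth is the distance from the TCP to the grasp point, in m); z points along the fingers, y is the line along which they close (so a half turn about z gives the same grasp; the last joint's range is limited). The gripper opens to 85 mm and grips with 20 to 120 N. Pads are 22 mm wide; open, the fingers measure 114 mm over their backs; the gripper's body (76 mm by 85 mm) begins 54 mm behind the grasp point. The pads swing forward as they close: fully open they stand 13 mm farther back than shut.
Start: joints at [-1.431, 0.286, 1.577, -0, 1.279, -0.15], TCP at [0.193, -0.647, 0.208] pointing down, gripper open.
Joint ranges: [-2.77, 2.77], [-0.9, 2.22], [0.21, 2.48], [-1.53, 4.67], [0.24, 2.81], [-2.84, 2.84]. Speed limits (rad/s): [2.79, 2.79, 3.14, 3.14, 3.14, 3.14].

INTERFACE

Orientations are given as a unit quaternion [w, x, y, z].
In Python, from rig import * gives the robot as it stands. The module is installed in compiled form; this text tells all that it offers.
- The arm moves only by the tool jog_arm, never from a script. Its argument "plan" is a list of rows, each an object of numbers: "x", "y", "z": the shift along the tool's x, y, z scaled (see below); "ax", "ay", "az": the turn, a rotation vector about the tool's x, y, z scaled (see below). In form: [{"x": .., "y": .., "z": .., "ax": .., "ay": .., "az": ..}, ...]. A call has 1 to 8 rows; each row shifts and turns the commanded pose from where the row before left it, along the tool's axes as they then stand; what a row does not reach is not made up. The controller multiplies each number of a shift by 30 cm and each number of a turn by pi/2 rad. A row lasts 1/10 s, in which the tool goes at most 50 mm and 8.59 degrees, less where a joint would pass 70% of its speed; a pose out of reach is approached as far as the arm can. A call with a number of a shift or a turn outside -1 to 1 is refused whole. A call with a gripper value outside its range is refused whole. "fingers" is the closure, from 0 (fully open) to 1 (shut), set as the call begins (left out, the last holds). The fingers move at their own pace and stop on an object; "squeeze" is the grip in N (left out, the last holds). Time passes only in rows, so rows that do not move let the fingers close. It gives the time, the measured TCP pose, the force, the opening and the grip force at its end, in the units of the state.
- observe(): the state, without advancing time (a new reading comes with each control period).
- get_image(name): name is "side" or "top"; returns the picture (384x512x3 uint8, red, green, blue); there is no depth.
- camera_params(name): a dict with "fx", "fy", "cx", "cy" (pixels), "pose" (4x4, takes a point from camera to world coordinates). Camera axes: x right, y down, z forward; pixel columns grow to the right and rows downward; lengths in m; the calibration is good to about 2 mm. A picture is of the moment at which its call begins. camera_params takes no time and is no camera call.
- finish_job(): hands the job in; it is judged then, once.
The state is a dict: "time_s": time; "q": joint angles; "joint_velocities": joint speeds; "effort": joint torques, N m; "tcp_pos": TCP position; "eef_rot": TCP orientation; "contact_force": force on the tool from outside, world axes, zero at the start; "ft_torque": the same for the moment, N m; "opening": finger opening in m; "grip_force": force on a finger pad.
Only numpy, scipy, OpenCV 4.12 (cv2) and the standard library are available. Lean on these libraries where they do the work, as an engineer would, in place of code of your own. Each camera call takes 0.05 s, during which the arm holds its last target. There are 200 camera calls.

TASK

Slide the two filled foil-topped pots along the worktop into the open steel caddy, side by side, and then push the caddy's gate shut until it clicks home on its catch. The pots are thin and tip easily: push them gently and low down, never lift or tip them, and do not shove them hard against anything. Leave the other things on the worktop where they are.

Things in the scene. Friction and masses are not known exactly. Their poses are not given: they have to be found in the camera images.
- pot_1: White foil-topped plastic tub, tapered: 71 mm across at the rim, 52 mm at the foot, 70 mm tall, about 0.13 kg, upright. Origin at the centre of its underside, z up.
- pot_2: A second tub, the same as pot_1.
- caddy: Low open-topped steel enclosure, fixed: left, right and back walls 5 mm thick, 49 mm high, no floor. Origin on the worktop at its centre; x to its back wall (open front at -x), y to its left. Inside: x -55 to +55, y -93 to +93 mm; room for the pots at about y +44 and -44. A grey catch housing, 34 mm high, stands at its right front corner (x -83 to -16, y -144 to -98 mm).
- gate (a joint): Gate across the caddy's front, hinged upright at its left front corner. 0: shut and seated; grows as the free end swings out (1.57: straight out of the front; at most 2.1). It swings freely down to about 0.09, where its end nub meets a sprung roller; some 3 N at the free end pushes it past (dead point about 0.04), then it snaps to 0.
- gate_hinge (a point): On the gate's hinge axis, 24 mm above the worktop (caddy frame x -60, y +98 mm). The gate is a steel panel 6 mm thick, centred on the plane through the axis, 4 to 47 mm above the worktop with a 7 mm round top rim, reaching 196 mm from the axis; its nub (14 mm round, z 11 to 29 mm) reaches to 212 mm.
- gate_end (a point): Point at the gate's free end, in the middle of its thickness, 195 mm from the hinge axis, 24 mm above the worktop.
- timer: Round kitchen timer, 68 mm across, 56 mm tall, loose. Origin at the centre of its underside. Leave alone.
- vial: Small capped vial, 31 mm across, 63 mm tall, loose. Origin at the centre of its underside. Leave alone.
- cup: Small steel measuring cup, 53 x 127 x 31 mm with its handle, loose. Origin under the centre of the whole; the bowl is at its +y end, the handle at -y. Leave alone.
- tape: Roll of tape lying flat, 104 mm across, 25 mm tall, loose. Origin at the centre of its underside. Leave alone.
- jar: Spice jar, 42 mm across, 99 mm tall, loose. Origin at the centre of its underside. Leave alone.
Not all that is in view belongs to the job. What is shaped like the pot_1 but green or orange is not meant. Leave any blue look-alike of the pot_2 alone.

How it is judged:
By the outcome, as a careful person would: the job done as asked, in the order asked, and still so for the second after the job is handed in, with the robot touching nothing.
It also fails if it takes over 72 s, if anything falls off the work surface, if the arm or the gripper's body presses on something with over 40 N, if the wrist force passes 120 N, or if a joint passes its speed limit or range.

## Working session

There is one attempt and no reset: what is moved stays moved. The work goes in short steps, Python scripts to look and compute and a tool call to move; the robot and the scene stay as the last step left them, time stands still between calls to the robot, and variables do not carry over. Pictures are saved under pics/ and viewed, at most 10 in all, crops included, and the job is handed in when it is done.

Besides the shell and the picture viewer there is one more tool, called after "Emit:" in YAML: its name, and indented under it one key for each argument. jog_arm: Moves the arm, as the interface text tells. Its arguments: {"type":"object","properties":{"plan":{"type":"array"},"fingers":{"type":"number"},"squeeze":{"type":"number"}},"required":["plan"]}

```bash
mkdir -p pics; python3 - <<'E'
from rig import *
import cv2,numpy as np
for n in("top","side"):
    im=get_image(n); cv2.imwrite(f"pics/{n}0.png",im[:,:,::-1]); p=camera_params(n); print(n,p["fx"],p["fy"],p["cx"],p["cy"]); print(np.round(p["pose"],4))
o=observe(); print({k:np.round(v,3) for k,v in o.items()})
E
```

```text
top 360.5246284501583 360.5246284501583 254.7436902249265 187.26949269897824
[[ 0.0167 -0.9941  0.1074  0.4352]
 [-0.9997 -0.0183 -0.0146 -0.0265]
 [ 0.0165 -0.1072 -0.9941  1.165 ]
 [ 0.      0.      0.      1.    ]]
side 365.9479713202891 365.9479713202891 252.24825583801797 193.42610552147679
[[ 0.9894 -0.0766  0.123   0.4227]
 [-0.1445 -0.5848  0.7982 -0.8802]
 [ 0.0107 -0.8076 -0.5897  0.6816]
 [ 0.      0.      0.      1.    ]]
{'time_s': np.float64(0.1), 'q': array([-1.431,  0.287,  1.578, -0.   ,  1.279, -0.15 ]), 'joint_velocities': array([ 0.002, -0.001, -0.004,  0.001, -0.002,  0.   ]), 'effort': array([ 1.0000e-03, -4.0729e+01, -2.9370e+01, -0.0000e+00,  3.0000e-03,
       -0.0000e+00]), 'tcp_pos': array([ 0.193, -0.646,  0.206]), 'eef_rot': array([-0.001,  0.99 ,  0.144, -0.   ]), 'contact_force': array([-0.481, -0.496,  0.173]), 'ft_torque': array([-0.018,  0.011, -0.018]), 'grip_force': np.float64(0.0), 'opening': np.float64(0.085)}
```

View pics/top0.png

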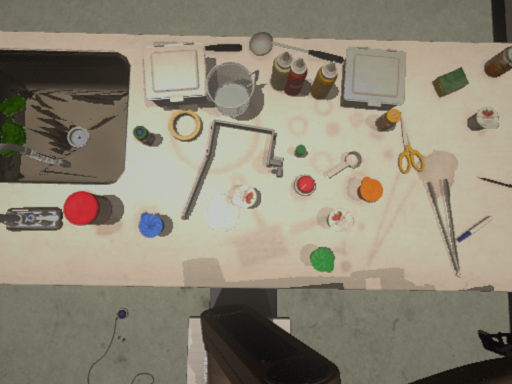

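View pics/side0.png

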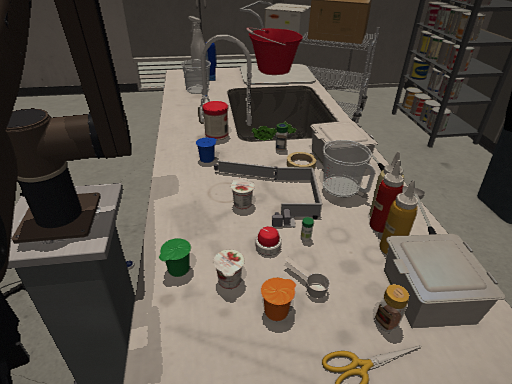

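```bash
python3 - <<'E'
import cv2,numpy as np
t=cv2.imread("pics/top0.png");s=cv2.imread("pics/side0.png")
a=cv2.resize(t[110:260,170:370],(800,600),interpolation=cv2.INTER_CUBIC)
b=cv2.resize(s[140:320,200:340],(420,540),interpolation=cv2.INTER_CUBIC)
c=cv2.resize(t[90:150,450:512],(310,300),interpolation=cv2.INTER_CUBIC)
o=np.zeros((540,740,3),np.uint8);o[:,:420]=b;o[:300,420:730]=c
cv2.imwrite("pics/c1.png",a);cv2.imwrite("pics/c2.png",o)
E
```

```text
(no output)
```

View pics/c1.png

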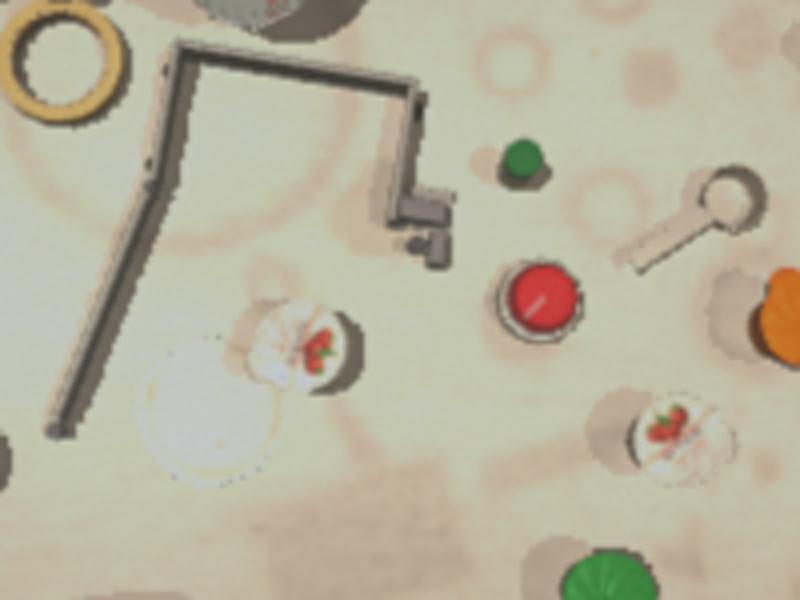

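View pics/c2.png

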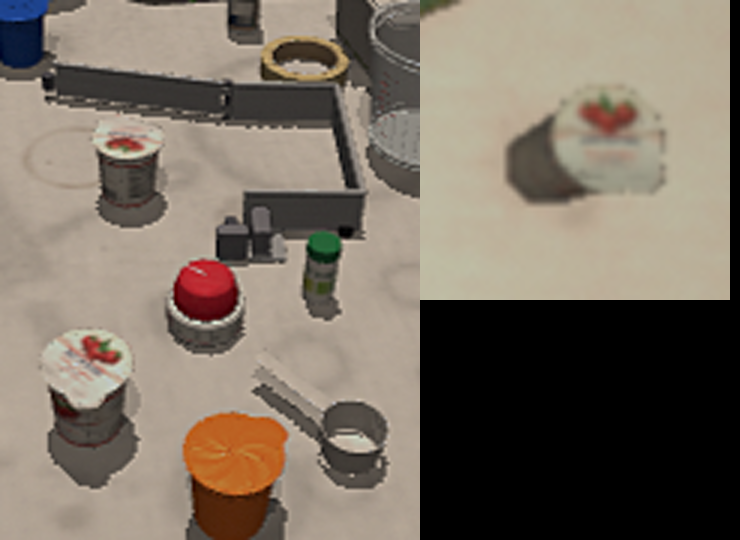

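Candidates in the top view: white pots at (246,196), (340,218) and (487,119), the last far outside reach (background clutter). The look-alikes are green (322,259), orange (371,189) and blue (151,225). The crop confirms white foil-topped pots at (246,196) and (340,218), so I choose those two. The caddy opens downward in the picture, its gate end at about (185,217).

```bash
cat > h.py <<'E'
from rig import *
import numpy as np
from scipy.spatial.transform import Rotation as Ro
def ray(n,u,v):
    p=camera_params(n);T=np.array(p["pose"])
    return T[:3,3],T[:3,:3]@np.array([(u-p["cx"])/p["fx"],(v-p["cy"])/p["fy"],1])
def onz(n,u,v,z):
    o,d=ray(n,u,v);return o+d*(z-o[2])/d[2]
def pix(n,P):
    p=camera_params(n);T=np.array(p["pose"]);c=T[:3,:3].T@(np.array(P)-T[:3,3])
    return np.array([p["fx"]*c[0]/c[2]+p["cx"],p["fy"]*c[1]/c[2]+p["cy"]])
def pose():
    s=observe();q=s["eef_rot"];return s,np.array(s["tcp_pos"]),Ro.from_quat([q[1],q[2],q[3],q[0]])
def goal(yaw,tilt): # deg; tool x along yaw, tip leaned forward by tilt
    return Ro.from_euler('z',yaw,degrees=True)*Ro.from_euler('x',180,degrees=True)*Ro.from_euler('y',tilt,degrees=True)
def plan(P,yaw=None,tilt=0):
    s,p,R=pose();G=R if yaw is None else goal(yaw,tilt)
    print("t",round(s["time_s"],2),"p",p.round(4),"F",np.round(s["contact_force"],1),"open",round(s["opening"],3),"err turn units",((R.inv()*G).as_rotvec()/(np.pi/2)).round(3),"shift units after turn",(G.inv().apply(np.array(P)-p)/0.3).round(4))
E
python3 - <<'E'
from h import *
c1=lambda u,v:((u+.5)/4-.5+170,(v+.5)/4-.5+110)
c2=lambda u,v:((u+.5)/3-.5+200,(v+.5)/3-.5+140)
for nm,a,b in(("A",(298,346),(128,137)),("B",(685,440),(87,368))):
    print(nm,onz("top",*c1(*a),.07).round(4),onz("side",*c2(*b),.07).round(4))
bl=onz("top",*c1(178,42),.049);br=onz("top",*c1(419,82),.049);lf=onz("top",*c1(150,187),.049);ge=onz("top",*c1(60,430),.047)
rf=onz("top",*c1(388,222),.049)
print(bl,br,lf,rf,ge,np.linalg.norm(bl-br),np.linalg.norm(bl-lf))
y=bl-br;yaw=np.arctan2(-y[0],y[1]);ex=np.array([np.cos(yaw),np.sin(yaw),0]);ey=np.array([-ex[1],ex[0],0])
C=(bl+br)/2-.06*ex;C[2]=0
print("yaw",np.degrees(yaw),"C",C)
loc=lambda P:((P-C)@ex,(P-C)@ey)
for P in(bl,br,lf,rf,ge):print(np.round(loc(P),4))
h=C-.06*ex+.098*ey;g=ge-h;print("h",h,"gate len",np.linalg.norm(g[:2]),"ang",np.degrees(np.arctan2(-g@ex,-g@ey)))
print("slots L,R",(C+.044*ey),(C-.044*ey))
for n,u,v,z in(("timer",542,297,.05),("housing",437,240,.034),("green",610,590,.07)):print(n,onz("top",*c1(u,v),z).round(3))
E
```

```text
A [ 0.5258 -0.0106  0.07  ] [ 0.5273 -0.0088  0.07  ]
B [ 0.4595 -0.3058  0.07  ] [ 0.4595 -0.3056  0.07  ]
[0.76757917 0.08955365 0.049     ] [ 0.73916754 -0.10204541  0.049     ] [0.65047373 0.10811036 0.049     ] [ 0.62632944 -0.0789348   0.049     ] [0.45949455 0.17168545 0.047     ] 0.1936941477668435 0.11856658570418957
yaw -8.434749582081846 C [0.69402234 0.0025551  0.        ]
[0.06   0.0968]
[ 0.06   -0.0968]
[-0.0586  0.098 ]
[-0.055  -0.0905]
[-0.2568  0.1329]
h [0.64904626 0.10829607 0.        ] gate len 0.19987012499488196 ang 100.05608050306655
slots L,R [0.70047639 0.04607918 0.        ] [ 0.68756829 -0.04096898  0.        ]
timer [ 0.569 -0.2    0.05 ]
housing [ 0.615 -0.119  0.034]
green [ 0.346 -0.248  0.07 ]
```

```bash
python3 - <<'E'
from h import *
import rig
print([k for k in dir(rig) if not k.startswith('_')], getattr(rig,'grip_depth',None))
s,p,R=pose(); print(R.as_matrix().round(3), goal(16.5,0).as_matrix().round(3))
plan([.470,0,.15],-10,0); plan([.470,0,.15],-10,20)
E
```

```text
['Unreachable', 'camera_params', 'finish_job', 'get_image', 'grip_depth', 'observe'] 0.0187
[[ 0.958  0.286 -0.   ]
 [ 0.286 -0.958  0.002]
 [ 0.    -0.002 -1.   ]] [[ 0.959  0.284  0.   ]
 [ 0.284 -0.959 -0.   ]
 [ 0.     0.    -1.   ]]
t 0.1 p [ 0.1928 -0.6462  0.2064] F [-0.5 -0.5  0.2] open 0.085 err turn units [-0.001  0.     0.296] shift units after turn [ 0.5359 -2.2817  0.1879]
t 0.1 p [ 0.1928 -0.6462  0.2064] F [-0.5 -0.5  0.2] open 0.085 err turn units [-0.053  0.218  0.292] shift units after turn [ 0.4393 -2.2817  0.3598]
```

Emit:
jog_arm:
  plan:
    - {"az":0.074}
    - {"az":0.074}
    - {"az":0.074}
    - {"az":0.074}
    - {"y":-0.15,"x":0.036}
    - {"y":-0.15,"x":0.036}
    - {"y":-0.15,"x":0.036}
    - {"y":-0.15,"x":0.036}
  fingers: 0.53

```text
invalid input
```

Emit:
jog_arm:
  plan:
    - {"y":-0.15,"x":0.036}
    - {"y":-0.15,"x":0.036}
    - {"y":-0.15,"x":0.036}
    - {"y":-0.15,"x":0.036}
    - {"y":-0.15,"x":0.036}
    - {"y":-0.15,"x":0.036}
    - {"y":-0.15,"x":0.036}
    - {"y":-0.15,"x":0.036}

```text
invalid input
```

```bash
python3 - <<'E'
from h import *
plan([.470,0,.15],-10,20)
E
```

```text
t 0.1 p [ 0.1928 -0.6462  0.2064] F [-0.5 -0.5  0.2] open 0.085 err turn units [-0.053  0.218  0.292] shift units after turn [ 0.4393 -2.2817  0.3598]
```

Emit:
jog_arm:
  plan:
    - {"x":0,"y":0,"z":0,"ax":0,"ay":0,"az":0.074}
    - {"x":0,"y":0,"z":0,"ax":0,"ay":0,"az":0.074}
    - {"x":0,"y":0,"z":0,"ax":0,"ay":0,"az":0.074}
    - {"x":0,"y":0,"z":0,"ax":0,"ay":0,"az":0.074}
    - {"x":0.036,"y":-0.15,"z":0,"ax":0,"ay":0,"az":0}
    - {"x":0.036,"y":-0.15,"z":0,"ax":0,"ay":0,"az":0}
    - {"x":0.036,"y":-0.15,"z":0,"ax":0,"ay":0,"az":0}
    - {"x":0.036,"y":-0.15,"z":0,"ax":0,"ay":0,"az":0}
  fingers: 0.53

```text
time_s: 0.9
tcp_pos: [0.2671, -0.4751, 0.2069]
eef_rot: [-0.001, 0.996, -0.088, -0.0]
contact_force: [0.3, 0.1, 0.5]
opening: 0.0399
grip_force: 0.0
```

Emit:
jog_arm:
  plan:
    - {"x":0.036,"y":-0.15,"z":0,"ax":0,"ay":0,"az":0}
    - {"x":0.036,"y":-0.15,"z":0,"ax":0,"ay":0,"az":0}
    - {"x":0.036,"y":-0.15,"z":0,"ax":0,"ay":0,"az":0}
    - {"x":0.036,"y":-0.15,"z":0,"ax":0,"ay":0,"az":0}
    - {"x":0.036,"y":-0.15,"z":0,"ax":0,"ay":0,"az":0}
    - {"x":0.036,"y":-0.15,"z":0,"ax":0,"ay":0,"az":0}
    - {"x":0.036,"y":-0.15,"z":0,"ax":0,"ay":0,"az":0}
    - {"x":0.036,"y":-0.15,"z":0,"ax":0,"ay":0,"az":0}

```text
time_s: 1.7
tcp_pos: [0.4147, -0.1357, 0.2074]
eef_rot: [-0.0, 0.996, -0.088, 0.0]
contact_force: [0.9, -0.7, 0.2]
opening: 0.0401
grip_force: 0.0
```

```bash
python3 - <<'E'
from h import *
plan([.470,0,.15],-10,20)
E
```

```text
t 1.7 p [ 0.4147 -0.1357  0.2074] F [ 0.9 -0.7  0.2] open 0.04 err turn units [ 0.     0.222 -0.001] shift units after turn [ 0.0312 -0.4775  0.2149]
```

Emit:
jog_arm:
  plan:
    - {"x":0,"y":-0.1,"z":0,"ax":0,"ay":0.074,"az":0}
    - {"x":0,"y":-0.1,"z":0,"ax":0,"ay":0.074,"az":0}
    - {"x":0,"y":-0.1,"z":0,"ax":0,"ay":0.074,"az":0}
    - {"x":0.015,"y":-0.1,"z":0.1,"ax":0,"ay":0,"az":0}
    - {"x":0.015,"y":-0.05,"z":0.1,"ax":0,"ay":0,"az":0}
    - {"x":0,"y":0,"z":0,"ax":0,"ay":0,"az":0}
    - {"x":0,"y":0,"z":0,"ax":0,"ay":0,"az":0}

```text
time_s: 2.4
tcp_pos: [0.466, -0.0094, 0.1535]
eef_rot: [0.015, 0.981, -0.086, 0.172]
contact_force: [0.1, -0.7, 0.2]
opening: 0.0401
grip_force: 0.0
```

```bash
python3 - <<'E'
from h import *
plan([.470,0,.10],-10,20);plan([.470,0,.012],-10,20)
E
```

```text
t 2.4 p [ 0.466  -0.0094  0.1535] F [ 0.1 -0.7  0.2] open 0.04 err turn units [-0.     0.002  0.   ] shift units after turn [-0.0538 -0.0333  0.1702]
t 2.4 p [ 0.466  -0.0094  0.1535] F [ 0.1 -0.7  0.2] open 0.04 err turn units [-0.     0.002  0.   ] shift units after turn [-0.1542 -0.0333  0.4458]
```

Emit:
jog_arm:
  plan:
    - {"x":-0.031,"y":-0.011,"z":0.09,"ax":0,"ay":0,"az":0}
    - {"x":-0.031,"y":-0.011,"z":0.09,"ax":0,"ay":0,"az":0}
    - {"x":-0.031,"y":-0.011,"z":0.09,"ax":0,"ay":0,"az":0}
    - {"x":-0.031,"y":0,"z":0.09,"ax":0,"ay":0,"az":0}
    - {"x":-0.027,"y":0,"z":0.075,"ax":0,"ay":0,"az":0}
    - {"x":0,"y":0,"z":0,"ax":0,"ay":0,"az":0}
    - {"x":0,"y":0,"z":0,"ax":0,"ay":0,"az":0}

```text
time_s: 3.1
tcp_pos: [0.4712, -0.0013, 0.0174]
eef_rot: [0.015, 0.981, -0.087, 0.173]
contact_force: [-0.4, -0.5, 0.2]
opening: 0.0397
grip_force: 0.0
```

```bash
python3 - <<'E'
from h import *
import cv2
A=np.array([.526,-.010,.012]);S=np.array([.690,-.041,.012]);d=(S-A)/np.linalg.norm(S-A)
plan(A-.031*d,-10,20);plan(S-.031*d,-10,20)
o=[cv2.resize(get_image(n)[:,:,::-1][a:b,c:e],(400,400)) for n,a,b,c,e in(("top",110,260,170,320),("side",120,270,180,330))]
cv2.imwrite("pics/d1.png",np.hstack(o))
E
```

```text
t 3.1 p [ 0.4712 -0.0013  0.0174] F [-0.4 -0.5  0.2] open 0.04 err turn units [ 0.    -0.001 -0.001] shift units after turn [ 0.0704 -0.0045  0.0447]
t 3.1 p [ 0.4712 -0.0013  0.0174] F [-0.4 -0.5  0.2] open 0.04 err turn units [ 0.    -0.001 -0.001] shift units after turn [0.5932 0.0023 0.235 ]
```

View pics/d1.png

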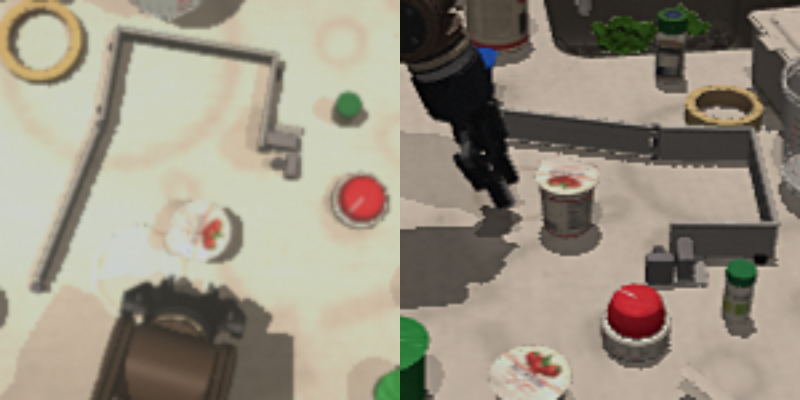

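Emit:
jog_arm:
  plan:
    - {"x":0.023,"y":0,"z":0.0145,"ax":0,"ay":0,"az":0}
    - {"x":0.021,"y":0,"z":0.0135,"ax":0,"ay":0,"az":0}
    - {"x":0.014,"y":0,"z":0.01,"ax":0,"ay":0,"az":0}
    - {"x":0.012,"y":0,"z":0.0044,"ax":0,"ay":0,"az":0}
    - {"x":0.012,"y":0,"z":0.0044,"ax":0,"ay":0,"az":0}
    - {"x":0.016,"y":0,"z":0.0058,"ax":0,"ay":0,"az":0}
    - {"x":0.022,"y":0,"z":0.008,"ax":0,"ay":0,"az":0}
    - {"x":0.025,"y":0,"z":0.0091,"ax":0,"ay":0,"az":0}

```text
time_s: 4.0
tcp_pos: [0.5179, -0.0087, 0.0112]
eef_rot: [0.015, 0.981, -0.086, 0.172]
contact_force: [0.8, 0.6, 0.5]
opening: 0.0399
grip_force: 0.4
```

```bash
python3 - <<'E'
from h import *
import cv2
A=np.array([.526,-.010,.012]);S=np.array([.690,-.041,.012]);d=(S-A)/np.linalg.norm(S-A)
plan(S-.031*d,-10,20)
o=[cv2.resize(get_image(n)[:,:,::-1][a:b,c:e],(400,400)) for n,a,b,c,e in(("top",110,260,170,320),("side",120,270,180,330))]
cv2.imwrite("pics/d2.png",np.hstack(o))
E
```

```text
t 4.0 p [ 0.5179 -0.0087  0.0112] F [0.8 0.6 0.5] open 0.04 err turn units [ 0.     0.001 -0.   ] shift units after turn [0.4523 0.005  0.1617]
```

View pics/d2.png

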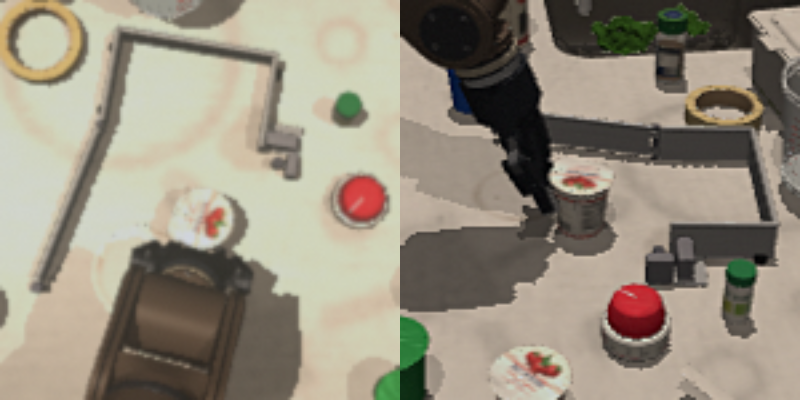

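Emit:
jog_arm:
  plan:
    - {"x":0.03,"y":0,"z":0.0108,"ax":0,"ay":0,"az":0}
    - {"x":0.03,"y":0,"z":0.0108,"ax":0,"ay":0,"az":0}
    - {"x":0.03,"y":0,"z":0.0108,"ax":0,"ay":0,"az":0}
    - {"x":0.03,"y":0,"z":0.0108,"ax":0,"ay":0,"az":0}
    - {"x":0.03,"y":0,"z":0.0108,"ax":0,"ay":0,"az":0}
    - {"x":0.03,"y":0,"z":0.0108,"ax":0,"ay":0,"az":0}
    - {"x":0.03,"y":0,"z":0.0108,"ax":0,"ay":0,"az":0}
    - {"x":0.03,"y":0,"z":0.0108,"ax":0,"ay":0,"az":0}

```text
time_s: 4.9
tcp_pos: [0.5938, -0.0222, 0.0116]
eef_rot: [0.015, 0.981, -0.086, 0.173]
contact_force: [-0.2, 0.3, 0.2]
opening: 0.04
grip_force: 0.5
```

Emit:
jog_arm:
  plan:
    - {"x":0.03,"y":0,"z":0.0108,"ax":0,"ay":0,"az":0}
    - {"x":0.03,"y":0,"z":0.0108,"ax":0,"ay":0,"az":0}
    - {"x":0.03,"y":0,"z":0.0108,"ax":0,"ay":0,"az":0}
    - {"x":0.03,"y":0,"z":0.0108,"ax":0,"ay":0,"az":0}
    - {"x":0.025,"y":0,"z":0.009,"ax":0,"ay":0,"az":0}
    - {"x":0.015,"y":0,"z":0.0054,"ax":0,"ay":0,"az":0}
    - {"x":0,"y":0,"z":0,"ax":0,"ay":0,"az":0}

```text
time_s: 5.6
tcp_pos: [0.644, -0.0312, 0.012]
eef_rot: [0.015, 0.981, -0.086, 0.173]
contact_force: [-0.1, 0.0, -0.8]
opening: 0.0404
grip_force: 0.2
```

```bash
python3 - <<'E'
from h import *
import cv2
A=np.array([.526,-.010,.012]);S=np.array([.690,-.041,.012]);d=(S-A)/np.linalg.norm(S-A)
plan(S-.031*d,-10,20)
o=[cv2.resize(get_image(n)[:,:,::-1][a:b,c:e],(400,400)) for n,a,b,c,e in(("top",110,210,190,290),("side",140,240,220,320))]
cv2.imwrite("pics/d3.png",np.hstack(o))
E
```

```text
t 5.6 p [ 0.644  -0.0312  0.012 ] F [-0.1  0.  -0.8] open 0.04 err turn units [ 0. -0. -0.] shift units after turn [0.05   0.0043 0.0182]
```

View pics/d3.png

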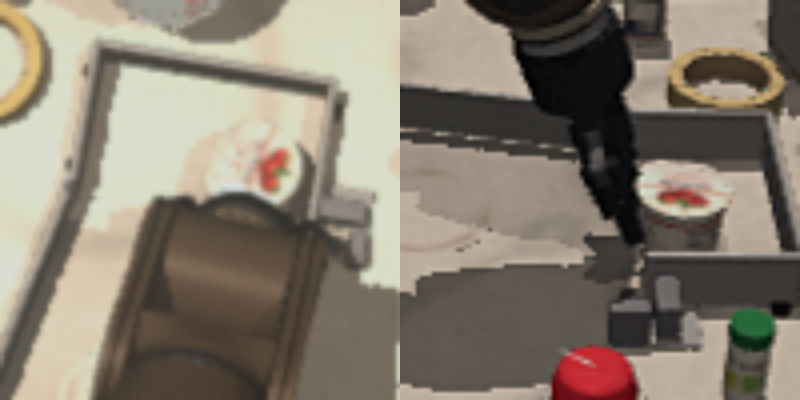

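```bash
python3 - <<'E'
from h import *
C=np.array([.694,.00255,0]);ex=np.array([.9892,-.1467,0]);ey=np.array([.1467,.9892,0])
for n,u,v in(("top",252.9,151.2),("side",290.7,186.4)):
    P=onz(n,u,v,.07);print(P.round(4),((P-C)@ex).round(4),((P-C)@ey).round(4))
E
```

```text
[ 0.6654 -0.035   0.07  ] -0.0227 -0.0413
[ 0.6664 -0.0324  0.07  ] -0.0221 -0.0386
```

Emit:
jog_arm:
  plan:
    - {"x":0.0157,"y":0.001,"z":0.0057,"ax":0,"ay":0,"az":0}
    - {"x":0.0157,"y":0.001,"z":0.0057,"ax":0,"ay":0,"az":0}
    - {"x":0.0157,"y":0.001,"z":0.0057,"ax":0,"ay":0,"az":0}
    - {"x":0.0157,"y":0.001,"z":0.0057,"ax":0,"ay":0,"az":0}
    - {"x":0.0157,"y":0.001,"z":0.0057,"ax":0,"ay":0,"az":0}
    - {"x":0,"y":0,"z":0,"ax":0,"ay":0,"az":0}
    - {"x":-0.04,"y":0,"z":-0.0146,"ax":0,"ay":0,"az":0}
    - {"x":-0.09,"y":0,"z":-0.033,"ax":0,"ay":0,"az":0}

```text
time_s: 6.5
tcp_pos: [0.6288, -0.0303, 0.0131]
eef_rot: [0.015, 0.981, -0.086, 0.175]
contact_force: [-0.7, -0.7, 0.4]
opening: 0.04
grip_force: 0.0
```

Emit:
jog_arm:
  plan:
    - {"x":0.04,"y":0,"z":-0.11,"ax":0,"ay":0,"az":0}
    - {"x":0.05,"y":0,"z":-0.137,"ax":0,"ay":0,"az":0}
    - {"x":0.05,"y":0,"z":-0.137,"ax":0,"ay":0,"az":0}
    - {"x":0.05,"y":0,"z":-0.137,"ax":0,"ay":0,"az":0}
    - {"x":0,"y":0.1,"z":0,"ax":0,"ay":-0.074,"az":0}
    - {"x":0,"y":0.1,"z":0,"ax":0,"ay":-0.074,"az":0}
    - {"x":0,"y":0.1,"z":0,"ax":0,"ay":-0.074,"az":0}
    - {"x":0,"y":0,"z":0,"ax":0,"ay":0,"az":0}

```text
time_s: 7.3
tcp_pos: [0.6129, -0.1223, 0.1786]
eef_rot: [0.001, 0.996, -0.089, 0.0]
contact_force: [1.0, 0.5, 0.3]
opening: 0.0398
grip_force: 0.0
```

```bash
python3 - <<'E'
from h import *
plan([.4507,-.365,.17],-10,0);plan([.4507,-.365,.17],81.6,0)
E
```

```text
t 7.3 p [ 0.6129 -0.1223  0.1786] F [1.  0.5 0.3] open 0.04 err turn units [ 0.001 -0.001 -0.003] shift units after turn [-0.3921  0.8906  0.0288]
t 7.3 p [ 0.6129 -0.1223  0.1786] F [1.  0.5 0.3] open 0.04 err turn units [ 1.000e-03  0.000e+00 -1.021e+00] shift units after turn [-0.8793 -0.4169  0.0288]
```

Emit:
jog_arm:
  plan:
    - {"x":-0.056,"y":0.127,"z":0,"ax":0,"ay":0,"az":0}
    - {"x":-0.056,"y":0.127,"z":0,"ax":0,"ay":0,"az":0}
    - {"x":-0.056,"y":0.127,"z":0,"ax":0,"ay":0,"az":0}
    - {"x":-0.056,"y":0.127,"z":0,"ax":0,"ay":0,"az":0}
    - {"x":-0.056,"y":0.127,"z":0,"ax":0,"ay":0,"az":0}
    - {"x":-0.056,"y":0.127,"z":0,"ax":0,"ay":0,"az":0}
    - {"x":-0.056,"y":0.127,"z":0,"ax":0,"ay":0,"az":0}
    - {"x":0,"y":0,"z":0,"ax":0,"ay":0,"az":-0.085}

```text
time_s: 8.1
tcp_pos: [0.4467, -0.3635, 0.1783]
eef_rot: [0.001, 1.0, -0.022, 0.0]
contact_force: [0.2, 0.7, -0.1]
opening: 0.0402
grip_force: 0.0
```

Emit:
jog_arm:
  plan:
    - {"x":0,"y":0,"z":0,"ax":0,"ay":0,"az":-0.085}
    - {"x":0,"y":0,"z":0,"ax":0,"ay":0,"az":-0.085}
    - {"x":0,"y":0,"z":0,"ax":0,"ay":0,"az":-0.085}
    - {"x":0,"y":0,"z":0,"ax":0,"ay":0,"az":-0.085}
    - {"x":0,"y":0,"z":0,"ax":0,"ay":0,"az":-0.085}
    - {"x":0,"y":0,"z":0,"ax":0,"ay":0,"az":-0.085}
    - {"x":0,"y":0,"z":0,"ax":0,"ay":0,"az":-0.085}
    - {"x":0,"y":0,"z":0,"ax":0,"ay":0,"az":-0.085}

```text
time_s: 8.9
tcp_pos: [0.4491, -0.3596, 0.178]
eef_rot: [0.0, 0.87, 0.494, 0.0]
contact_force: [-0.2, -0.1, -0.2]
opening: 0.0401
grip_force: 0.0
```

Emit:
jog_arm:
  plan:
    - {"x":0,"y":0,"z":0,"ax":0,"ay":0,"az":-0.085}
    - {"x":0,"y":0,"z":0,"ax":0,"ay":0,"az":-0.085}
    - {"x":0,"y":0,"z":0,"ax":0,"ay":0,"az":-0.085}
    - {"x":0,"y":0,"z":0,"ax":0,"ay":0.074,"az":0}
    - {"x":0,"y":0,"z":0,"ax":0,"ay":0.074,"az":0}
    - {"x":0,"y":0,"z":0,"ax":0,"ay":0.074,"az":0}
    - {"x":0,"y":0,"z":0,"ax":0,"ay":0,"az":0}

```text
time_s: 9.6
tcp_pos: [0.4483, -0.3616, 0.1768]
eef_rot: [-0.114, 0.745, 0.643, 0.131]
contact_force: [0.5, -0.9, -0.9]
opening: 0.0405
grip_force: 0.0
```

```bash
python3 - <<'E'
from h import *
import cv2
plan([.4507,-.365,.17],81.6,20);plan([.4507,-.365,.012],81.6,20)
o=[cv2.resize(get_image(n)[:,:,::-1][a:b,c:e],(400,400)) for n,a,b,c,e in(("top",110,210,190,290),("side",140,340,170,370))]
cv2.imwrite("pics/d4.png",np.hstack(o))
E
```

```text
t 9.6 p [ 0.4483 -0.3616  0.1768] F [ 0.5 -0.9 -0.9] open 0.041 err turn units [-0.001 -0.001 -0.   ] shift units after turn [-0.0171  0.0096  0.018 ]
t 9.6 p [ 0.4483 -0.3616  0.1768] F [ 0.5 -0.9 -0.9] open 0.041 err turn units [-0.001 -0.001 -0.   ] shift units after turn [-0.1972  0.0096  0.5129]
```

View pics/d4.png

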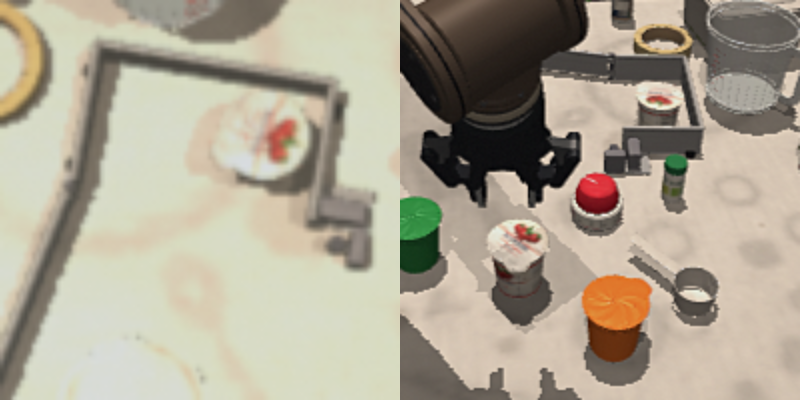

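```bash
python3 - <<'E'
from h import *
import cv2
for n in("top",):
    h=cv2.cvtColor(cv2.imread("pics/top0.png"),cv2.COLOR_BGR2HSV)
    for nm,lo,hi in(("orange",(5,180,120),(18,255,255)),("green",(45,120,60),(80,255,255))):
        m=cv2.inRange(h,lo,hi);k,_,st,c=cv2.connectedComponentsWithStats(m)
        for i in range(1,k):
            if st[i,4]>150:print(nm,st[i],c[i],onz(n,*c[i],.07).round(3))
E
```

```text
orange [360 177  23  24 404] [370.53712871 189.25247525] [ 0.554 -0.398  0.07 ]
green [  2 123  17  21 187] [ 10.16042781 132.13903743] [0.71  0.711 0.07 ]
green [311 249  23  23 411] [322.24817518 259.7323601 ] [ 0.339 -0.249  0.07 ]
```

Emit:
jog_arm:
  plan:
    - {"x":-0.047,"y":0.005,"z":0.128,"ax":0,"ay":0,"az":0}
    - {"x":-0.047,"y":0.005,"z":0.128,"ax":0,"ay":0,"az":0}
    - {"x":-0.047,"y":0,"z":0.128,"ax":0,"ay":0,"az":0}
    - {"x":-0.042,"y":0,"z":0.115,"ax":0,"ay":0,"az":0}
    - {"x":0,"y":0,"z":0,"ax":0,"ay":0,"az":0}
    - {"x":0,"y":0,"z":0,"ax":0,"ay":0,"az":0}

```text
time_s: 10.3
tcp_pos: [0.4523, -0.3602, 0.0194]
eef_rot: [-0.114, 0.744, 0.645, 0.131]
contact_force: [0.4, -0.7, 0.3]
opening: 0.0404
grip_force: 0.0
```

```bash
python3 - <<'E'
from h import *
B=np.array([.4595,-.3057,.012]);ey=np.array([.1467,.9892,0])
plan(B-.026*ey,81.6,20);plan(B+(-.026+.383)*ey,81.6,20)
E
```

```text
t 10.3 p [ 0.4523 -0.3602  0.0194] F [ 0.4 -0.7  0.3] open 0.04 err turn units [-0.001  0.     0.002] shift units after turn [ 0.0824 -0.0028  0.0563]
t 10.3 p [ 0.4523 -0.3602  0.0194] F [ 0.4 -0.7  0.3] open 0.04 err turn units [-0.001  0.     0.002] shift units after turn [ 1.2821 -0.002   0.493 ]
```

Emit:
jog_arm:
  plan:
    - {"x":0.0192,"y":-0.001,"z":0.0153,"ax":0,"ay":0,"az":0}
    - {"x":0.0192,"y":-0.001,"z":0.0153,"ax":0,"ay":0,"az":0}
    - {"x":0.0125,"y":0,"z":0.0125,"ax":0,"ay":0,"az":0}
    - {"x":0.012,"y":0,"z":0.0044,"ax":0,"ay":0,"az":0}
    - {"x":0.012,"y":0,"z":0.0044,"ax":0,"ay":0,"az":0}
    - {"x":0.015,"y":0,"z":0.0055,"ax":0,"ay":0,"az":0}
    - {"x":0.02,"y":0,"z":0.0073,"ax":0,"ay":0,"az":0}
    - {"x":0.025,"y":0,"z":0.0091,"ax":0,"ay":0,"az":0}

```text
time_s: 11.1
tcp_pos: [0.4579, -0.316, 0.0119]
eef_rot: [-0.113, 0.745, 0.645, 0.131]
contact_force: [0.8, -0.3, 0.8]
opening: 0.0398
grip_force: 0.4
```

Emit:
jog_arm:
  plan:
    - {"x":0.03,"y":0,"z":0.0109,"ax":0,"ay":0,"az":0}
    - {"x":0.03,"y":0,"z":0.0109,"ax":0,"ay":0,"az":0}
    - {"x":0.03,"y":0,"z":0.0109,"ax":0,"ay":0,"az":0}
    - {"x":0.03,"y":0,"z":0.0109,"ax":0,"ay":0,"az":0}
    - {"x":0.03,"y":0,"z":0.0109,"ax":0,"ay":0,"az":0}
    - {"x":0.03,"y":0,"z":0.0109,"ax":0,"ay":0,"az":0}
    - {"x":0.03,"y":0,"z":0.0109,"ax":0,"ay":0,"az":0}
    - {"x":0.02,"y":0,"z":0.0073,"ax":0,"ay":0,"az":0}

```text
time_s: 11.9
tcp_pos: [0.4684, -0.2424, 0.0118]
eef_rot: [-0.114, 0.744, 0.645, 0.131]
contact_force: [0.1, -1.0, 0.8]
opening: 0.0398
grip_force: 0.4
```

```bash
python3 - <<'E'
from h import *
import cv2
B=np.array([.4595,-.3057,.012]);ey=np.array([.1467,.9892,0])
plan(B+(-.026+.383)*ey,81.6,20)
o=[cv2.resize(get_image(n)[:,:,::-1][a:b,c:e],(400,400)) for n,a,b,c,e in(("top",110,260,230,380),("side",140,300,170,330))]
cv2.imwrite("pics/d5.png",np.hstack(o))
E
```

```text
t 11.9 p [ 0.4684 -0.2424  0.0118] F [ 0.1 -1.   0.8] open 0.04 err turn units [-0.001  0.     0.002] shift units after turn [0.9181 0.0023 0.3336]
```

View pics/d5.png

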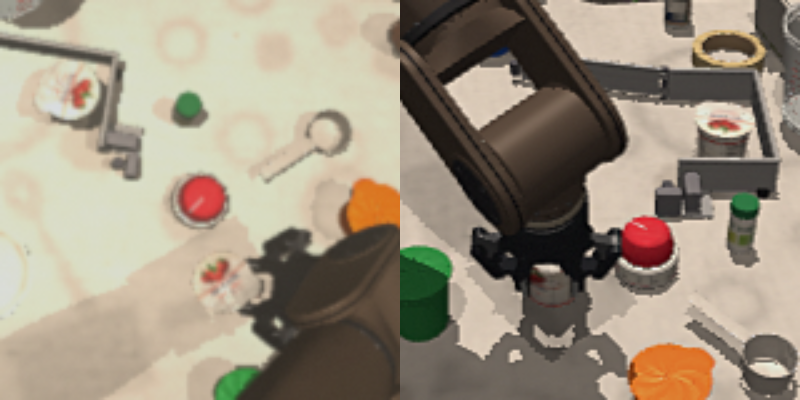

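Emit:
jog_arm:
  plan:
    - {"x":0.02,"y":-0.006,"z":0.0073,"ax":0,"ay":0,"az":0}
    - {"x":0.03,"y":-0.009,"z":0.0109,"ax":0,"ay":0,"az":0}
    - {"x":0.03,"y":-0.009,"z":0.0109,"ax":0,"ay":0,"az":0}
    - {"x":0.03,"y":-0.009,"z":0.0109,"ax":0,"ay":0,"az":0}
    - {"x":0.03,"y":-0.009,"z":0.0109,"ax":0,"ay":0,"az":0}
    - {"x":0.03,"y":-0.009,"z":0.0109,"ax":0,"ay":0,"az":0}
    - {"x":0.03,"y":-0.009,"z":0.0109,"ax":0,"ay":0,"az":0}
    - {"x":0.03,"y":-0.006,"z":0.0109,"ax":0,"ay":0,"az":0}

```text
time_s: 12.8
tcp_pos: [0.4591, -0.1669, 0.0119]
eef_rot: [-0.114, 0.745, 0.645, 0.131]
contact_force: [0.6, 0.2, 1.0]
opening: 0.0402
grip_force: 0.4
```

Emit:
jog_arm:
  plan:
    - {"x":0.03,"y":-0.005,"z":0.0109,"ax":0,"ay":0,"az":0}
    - {"x":0.03,"y":-0.005,"z":0.0109,"ax":0,"ay":0,"az":0}
    - {"x":0.03,"y":-0.005,"z":0.0109,"ax":0,"ay":0,"az":0}
    - {"x":0.03,"y":-0.005,"z":0.0109,"ax":0,"ay":0,"az":0}
    - {"x":0.03,"y":-0.005,"z":0.0109,"ax":0,"ay":0,"az":0}
    - {"x":0.03,"y":-0.003,"z":0.0109,"ax":0,"ay":0,"az":0}
    - {"x":0.02,"y":0,"z":0.0073,"ax":0,"ay":0,"az":0}
    - {"x":0,"y":0,"z":0,"ax":0,"ay":0,"az":0}

```text
time_s: 13.6
tcp_pos: [0.4599, -0.1024, 0.0118]
eef_rot: [-0.114, 0.744, 0.645, 0.131]
contact_force: [0.3, 0.1, -0.5]
opening: 0.0404
grip_force: 0.0
```

```bash
python3 - <<'E'
from h import *
import cv2
plan([.512,.048,.012],81.6,20)
o=[cv2.resize(get_image(n)[:,:,::-1][a:b,c:e],(400,400)) for n,a,b,c,e in(("top",110,260,190,340),("side",120,280,170,330))]
cv2.imwrite("pics/d6.png",np.hstack(o))
E
```

```text
t 13.6 p [ 0.4599 -0.1024  0.0118] F [ 0.3  0.1 -0.5] open 0.04 err turn units [-0.001 -0.     0.002] shift units after turn [0.4901 0.0985 0.1776]
```

View pics/d6.png

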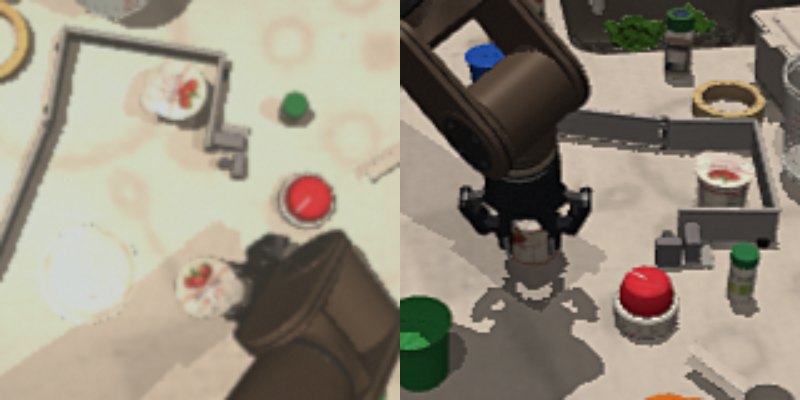

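Emit:
jog_arm:
  plan:
    - {"x":0.015,"y":0.002,"z":0.0055,"ax":0,"ay":0,"az":0}
    - {"x":0.029,"y":0.005,"z":0.0105,"ax":0,"ay":0,"az":0}
    - {"x":0.029,"y":0.006,"z":0.0105,"ax":0,"ay":0,"az":0}
    - {"x":0.029,"y":0.006,"z":0.0105,"ax":0,"ay":0,"az":0}
    - {"x":0.029,"y":0.006,"z":0.0105,"ax":0,"ay":0,"az":0}
    - {"x":0.029,"y":0.006,"z":0.0105,"ax":0,"ay":0,"az":0}
    - {"x":0.029,"y":0.006,"z":0.0105,"ax":0,"ay":0,"az":0}
    - {"x":0.029,"y":0.006,"z":0.0105,"ax":0,"ay":0,"az":0}

```text
time_s: 14.5
tcp_pos: [0.483, -0.0356, 0.0119]
eef_rot: [-0.114, 0.745, 0.645, 0.131]
contact_force: [0.7, -1.0, 1.0]
opening: 0.0401
grip_force: 0.4
```

Emit:
jog_arm:
  plan:
    - {"x":0.029,"y":0.006,"z":0.0105,"ax":0,"ay":0,"az":0}
    - {"x":0.029,"y":0.006,"z":0.0105,"ax":0,"ay":0,"az":0}
    - {"x":0.029,"y":0.006,"z":0.0105,"ax":0,"ay":0,"az":0}
    - {"x":0.029,"y":0.006,"z":0.0105,"ax":0,"ay":0,"az":0}
    - {"x":0.029,"y":0.006,"z":0.0105,"ax":0,"ay":0,"az":0}
    - {"x":0.029,"y":0.006,"z":0.0105,"ax":0,"ay":0,"az":0}
    - {"x":0.029,"y":0.006,"z":0.0105,"ax":0,"ay":0,"az":0}
    - {"x":0.015,"y":0.003,"z":0.0055,"ax":0,"ay":0,"az":0}

```text
time_s: 15.3
tcp_pos: [0.5063, 0.0313, 0.012]
eef_rot: [-0.114, 0.744, 0.645, 0.131]
contact_force: [-0.6, -0.8, 0.2]
opening: 0.0401
grip_force: 0.4
```

Emit:
jog_arm:
  plan:
    - {"x":0.015,"y":0.003,"z":0.0055,"ax":0,"ay":0,"az":0}
    - {"x":0,"y":0,"z":0,"ax":0,"ay":0,"az":0}
    - {"x":-0.04,"y":0,"z":-0.0146,"ax":0,"ay":0,"az":0}
    - {"x":-0.08,"y":0,"z":-0.029,"ax":0,"ay":0,"az":0}
    - {"x":-0.03,"y":0,"z":-0.085,"ax":0,"ay":0,"az":0}
    - {"x":0.043,"y":0,"z":-0.117,"ax":0,"ay":0,"az":0}
    - {"x":0.05,"y":0,"z":-0.137,"ax":0,"ay":0,"az":0}
    - {"x":0.043,"y":0,"z":-0.117,"ax":0,"ay":0,"az":0}

```text
time_s: 16.1
tcp_pos: [0.4998, -0.021, 0.1534]
eef_rot: [-0.113, 0.745, 0.644, 0.131]
contact_force: [0.2, -0.3, 0.1]
opening: 0.0402
grip_force: 0.0
```

```bash
cat > m.py <<'E'
from h import *
import cv2
C=np.array([.694,.00255,0]);ex=np.array([.9892,-.1467,0]);ey=np.array([.1467,.9892,0])
def red(n,box):
    im=get_image(n)[:,:,::-1].copy();h=cv2.cvtColor(im,cv2.COLOR_BGR2HSV)
    m=cv2.inRange(h,(0,130,90),(9,255,255))|cv2.inRange(h,(170,130,90),(180,255,255))
    m[:, :box[0]]=0;m[:,box[1]:]=0
    m=cv2.morphologyEx(m,cv2.MORPH_CLOSE,np.ones((5,5)))
    k,_,st,c=cv2.connectedComponentsWithStats(m)
    for i in range(1,k):
        if st[i,4]>8:
            P=onz(n,*c[i],.07);print(n,"red",st[i],c[i].round(1),P.round(4),"loc",((P-C)@ex).round(4),((P-C)@ey).round(4))
    return im
E
python3 - <<'E'
from m import *
plan([.47,.07,.17],81.6,20)
for n,b in(("top",(200,320)),("side",(200,330))):
    im=red(n,b);cv2.imwrite(f"pics/e_{n}.png",im)
# lid appearance: bright low-saturation, vs initial background
h=cv2.cvtColor(cv2.imread("pics/e_top.png"),cv2.COLOR_BGR2HSV)
a=cv2.imread("pics/top0.png").astype(int);b=cv2.imread("pics/e_top.png").astype(int)
d=np.abs(a-b).sum(2)
for r in range(176,216,2):print(r,''.join('#' if x>60 else '.' for x in d[r,196:290]))
E
```

```text
t 16.1 p [ 0.4998 -0.021   0.1534] F [ 0.2 -0.3  0.1] open 0.04 err turn units [0.    0.    0.001] shift units after turn [ 0.2874 -0.1425  0.0457]
top red [288  70  18  10  68] [294.9  75.7] [ 0.9111 -0.1639  0.07  ] loc 0.2391 -0.1328
top red [257 140   6  10  31] [259.5 144.5] [ 0.6871 -0.0552  0.07  ] loc 0.0016 -0.0581
top red [297 176  17  17 197] [305.9 183.5] [ 0.5681 -0.1991  0.07  ] loc -0.095 -0.2179
top red [215 194   9   6  29] [219.4 197. ] [0.5218 0.0644 0.07  ] loc -0.1794 0.0359
side red [249  28  54  16 578] [275.4  35.1] [0.9814 1.7805 0.07  ] loc 0.0235 1.8009
side red [203 103  12   9  63] [208.  107.7] [0.4552 0.5706 0.07  ] loc -0.3195 0.5269
side red [234 169   8   5  18] [237.1 171.1] [0.5207 0.0696 0.07  ] loc -0.1812 0.0409
side red [294 188  11   4  27] [299.1 189.4] [ 0.6871 -0.0503  0.07  ] loc 0.0009 -0.0533
side red [260 227  19  20 267] [268.4 235.1] [ 0.5645 -0.229   0.07  ] loc -0.0941 -0.248
176 ....................................................................###........###..#########.
178 ........................................................
[... 1120 characters left out ...]
#######
202 ......................###.#........##..########...#####...#.##################################
204 ...................####................########..###.....#####################################
206 .....................................##########.......########################################
208 ...................................##########......######.####################################
210 ............................#....########..........###########################################
212 .........................#..##########.............###########################################
214 ....................................................##########################################
```

```bash
python3 - <<'E'
from m import *
def hough(f,n,u0,v0,u1,v1):
    g=cv2.cvtColor(cv2.imread(f),cv2.COLOR_BGR2GRAY)[v0:v1,u0:u1]
    g=cv2.createCLAHE(4,(2,2)).apply(cv2.resize(g,None,fx=6,fy=6,interpolation=cv2.INTER_CUBIC));g=cv2.GaussianBlur(g,(7,7),2)
    c=cv2.HoughCircles(g,cv2.HOUGH_GRADIENT,1,12,param1=60,param2=12,minRadius=66,maxRadius=76)
    for x,y,r in c[0][:4]:
        u,v=(x+.5)/6-.5+u0,(y+.5)/6-.5+v0;P=onz(n,u,v,.07);print(f,round(u,1),round(v,1),round(r/6,1),P.round(4),"loc",((P-C)@ex).round(4),((P-C)@ey).round(4))
hough("pics/top0.png","top",228,178,264,214);hough("pics/top0.png","top",320,200,360,240)
hough("pics/e_top.png","top",202,180,246,224);hough("pics/e_top.png","top",234,124,276,166)
g=cv2.cvtColor(cv2.imread("pics/e_top.png"),cv2.COLOR_BGR2GRAY)
for r in range(186,218,2):print(r,*g[r,206:244:2])
E
```

```text
pics/top0.png 244.3 195.8 11.1 [ 0.5267 -0.0113  0.07  ] loc -0.1635 -0.0382
pics/top0.png 248.3 197.5 12.6 [ 0.5218 -0.0235  0.07  ] loc -0.1665 -0.0511
pics/top0.png 340.0 219.7 11.5 [ 0.4593 -0.3032  0.07  ] loc -0.1873 -0.3368
pics/e_top.png 221.7 200.7 11.1 [0.5107 0.0573 0.07  ] loc -0.1893 0.0273
pics/e_top.png 256.3 142.7 11.4 [ 0.6925 -0.0451  0.07  ] loc 0.0055 -0.0474
pics/e_top.png 255.2 144.5 11.7 [ 0.6867 -0.0416  0.07  ] loc -0.0008 -0.0448
186 213 213 214 212 213 214 205 199 200 203 200 195 196 186 177 176 180 180 195
188 212 213 214 214 213 211 203 195 194 199 198 196 197 192 185 182 179 178 176
190 213 213 212 207 203 203 200 210 200 195 187 188 197 195 191 186 184 181 178
192 213 211 203 203 205 212 215 186 141 189 203 192 125 102 175 186 189 187 183
194 212 201 201 203 216 186 191 144 109 131 208 189 178 116 83 99 188 192 190
196 205 202 199 209 206 174 108 111 91 166 192 192 208 170 87 86 102 195 193
198 207 204 186 214 158 111 121 108 114 175 149 189 199 199 118 88 82 176 196
200 205 203 193 217 177 123 114 118 168 177 187 193 197 186 183 112 85 99 189
202 204 207 199 209 210 207 180 177 163 209 196 196 199 196 178 125 87 83 100
204 210 200 204 209 193 179 166 202 200 193 208 207 183 187 173 109 84 86 93
206 205 194 206 194 204 213 187 202 208 210 210 214 203 184 154 94 81 85 123
208 201 194 207 201 207 213 206 198 201 203 210 211 191 102 90 89 116 131 198
210 199 200 208 209 201 205 199 203 193 172 202 190 105 89 95 147 194 191 198
212 204 203 209 208 209 207 193 190 181 170 142 104 125 133 186 215 207 192 197
214 206 206 209 209 209 210 208 208 209 208 207 202 206 207 204 213 189 192 196
216 205 205 209 210 209 208 209 208 208 206 205 203 205 204 204 204 183 195 207
```

Emit:
jog_arm:
  plan:
    - {"x":0,"y":0,"z":0,"ax":0,"ay":-0.074,"az":0}
    - {"x":0,"y":0,"z":0,"ax":0,"ay":-0.074,"az":0}
    - {"x":0,"y":0,"z":0,"ax":0,"ay":-0.074,"az":0}
    - {"x":0,"y":0,"z":0,"ax":0,"ay":0,"az":0.088}
    - {"x":0,"y":0,"z":0,"ax":0,"ay":0,"az":0.088}
    - {"x":0,"y":0,"z":0,"ax":0,"ay":0,"az":0.088}
    - {"x":0,"y":0,"z":0,"ax":0,"ay":0,"az":0.088}
    - {"x":0,"y":0,"z":0,"ax":0,"ay":0,"az":0.088}

```text
time_s: 17.0
tcp_pos: [0.4991, -0.0203, 0.1503]
eef_rot: [-0.0, 0.934, 0.357, -0.001]
contact_force: [-0.3, 0.2, 0.7]
opening: 0.0401
grip_force: 0.0
```

Emit:
jog_arm:
  plan:
    - {"x":0,"y":0,"z":0,"ax":0,"ay":0,"az":0.088}
    - {"x":0,"y":0,"z":0,"ax":0,"ay":0,"az":0.088}
    - {"x":0,"y":0,"z":0,"ax":0,"ay":0,"az":0.088}
    - {"x":0,"y":0,"z":0,"ax":0,"ay":0,"az":0.088}
    - {"x":0,"y":0,"z":0,"ax":0,"ay":0,"az":0.088}
    - {"x":0,"y":0,"z":0,"ax":0,"ay":0,"az":0.088}
    - {"x":0,"y":0,"z":0,"ax":0,"ay":0,"az":0.088}
    - {"x":0,"y":0,"z":0,"ax":0,"ay":0,"az":0}

```text
time_s: 17.8
tcp_pos: [0.4992, -0.0202, 0.1504]
eef_rot: [-0.0, 0.993, -0.116, -0.001]
contact_force: [-0.2, -1.0, -0.1]
opening: 0.0403
grip_force: 0.0
```

```bash
python3 - <<'E'
from h import *
plan([.454,.060,.15],-14,0);plan([.454,.060,.15],-14,20)
E
```

```text
t 17.8 p [ 0.4992 -0.0202  0.1504] F [-0.2 -1.  -0.1] open 0.04 err turn units [0.    0.001 0.008] shift units after turn [-0.2108 -0.2231  0.0014]
t 17.8 p [ 0.4992 -0.0202  0.1504] F [-0.2 -1.  -0.1] open 0.04 err turn units [-0.001  0.223  0.008] shift units after turn [-0.1986 -0.2231 -0.0707]
```

Emit:
jog_arm:
  plan:
    - {"x":-0.105,"y":-0.075,"z":0,"ax":0,"ay":0,"az":0.008}
    - {"x":-0.105,"y":-0.075,"z":0,"ax":0,"ay":0,"az":0}
    - {"x":0,"y":-0.074,"z":0,"ax":0,"ay":0.074,"az":0}
    - {"x":0,"y":0,"z":0,"ax":0,"ay":0.074,"az":0}
    - {"x":0,"y":0,"z":0,"ax":0,"ay":0.074,"az":0}
    - {"x":0,"y":0,"z":0,"ax":0,"ay":0,"az":0}
    - {"x":0,"y":0,"z":0,"ax":0,"ay":0,"az":0}

```text
time_s: 18.5
tcp_pos: [0.4544, 0.0603, 0.1514]
eef_rot: [0.021, 0.978, -0.119, 0.171]
contact_force: [0.4, -0.3, 1.0]
opening: 0.0404
grip_force: 0.0
```

```bash
python3 - <<'E'
from h import *
plan([.454,.060,.013],-14,20)
print(observe()["q"])
E
```

```text
t 18.5 p [0.4544 0.0603 0.1514] F [ 0.4 -0.3  1. ] open 0.04 err turn units [0.    0.001 0.001] shift units after turn [-0.1586  0.0013  0.4331]
[-0.04990342 -0.36368401  2.34281803 -0.08999013  0.82339881  1.81351096]
```

Emit:
jog_arm:
  plan:
    - {"x":-0.04,"y":0,"z":0.11,"ax":0,"ay":0,"az":0}
    - {"x":-0.04,"y":0,"z":0.11,"ax":0,"ay":0,"az":0}
    - {"x":-0.04,"y":0,"z":0.11,"ax":0,"ay":0,"az":0}
    - {"x":-0.038,"y":0,"z":0.1,"ax":0,"ay":0,"az":0}
    - {"x":0,"y":0,"z":0,"ax":0,"ay":0,"az":0}
    - {"x":0,"y":0,"z":0,"ax":0,"ay":0,"az":0}

```text
time_s: 19.1
tcp_pos: [0.4552, 0.0601, 0.0143]
eef_rot: [0.021, 0.978, -0.12, 0.171]
contact_force: [0.9, -0.1, 0.9]
opening: 0.0402
grip_force: 0.0
```

```bash
python3 - <<'E'
from h import *
print(observe()["q"])
T=np.array([.694,.00255,0.012])-.010*np.array([.9892,-.1467,0])+.050*np.array([.1467,.9892,0])
B=np.array([.510,.056,.012]);d=(T-B)/np.linalg.norm(T-B);print(T,np.degrees(np.arctan2(d[1],d[0])))
plan(B-.027*d,-14,20);plan(T-.027*d,-14,20)
E
```

```text
[-0.05005366 -0.08812827  2.42216149 -0.1467607   0.47069238  1.88486093]
[0.691443 0.053477 0.012   ] -0.7966575501133976
t 19.1 p [0.4552 0.0601 0.0143] F [ 0.9 -0.1  0.9] open 0.04 err turn units [ 0.     0.001 -0.   ] shift units after turn [ 0.0848 -0.0104  0.0388]
t 19.1 p [0.4552 0.0601 0.0143] F [ 0.9 -0.1  0.9] open 0.04 err turn units [ 0.     0.001 -0.   ] shift units after turn [ 0.6381 -0.1486  0.2403]
```

Emit:
jog_arm:
  plan:
    - {"x":0.025,"y":-0.004,"z":0.012,"ax":0,"ay":0,"az":0}
    - {"x":0.022,"y":-0.003,"z":0.01,"ax":0,"ay":0,"az":0}
    - {"x":0.015,"y":-0.003,"z":0.006,"ax":0,"ay":0,"az":0}
    - {"x":0.011,"y":0,"z":0.004,"ax":0,"ay":0,"az":0}
    - {"x":0.012,"y":0,"z":0.0044,"ax":0,"ay":0,"az":0}
    - {"x":0.014,"y":-0.002,"z":0.0052,"ax":0,"ay":0,"az":0}
    - {"x":0.02,"y":-0.005,"z":0.0073,"ax":0,"ay":0,"az":0}
    - {"x":0.025,"y":-0.0065,"z":0.0091,"ax":0,"ay":0,"az":0}

```text
time_s: 19.9
tcp_pos: [0.5012, 0.0563, 0.0122]
eef_rot: [0.021, 0.978, -0.12, 0.172]
contact_force: [-0.9, 0.9, 0.2]
opening: 0.04
grip_force: 0.3
```

Emit:
jog_arm:
  plan:
    - {"x":0.03,"y":-0.008,"z":0.0109,"ax":0,"ay":0,"az":0}
    - {"x":0.03,"y":-0.008,"z":0.0109,"ax":0,"ay":0,"az":0}
    - {"x":0.03,"y":-0.008,"z":0.0109,"ax":0,"ay":0,"az":0}
    - {"x":0.02,"y":-0.005,"z":0.0073,"ax":0,"ay":0,"az":0}
    - {"x":0,"y":0,"z":0,"ax":0,"ay":0,"az":0}

```text
time_s: 20.4
tcp_pos: [0.5385, 0.0561, 0.0127]
eef_rot: [0.021, 0.977, -0.12, 0.173]
contact_force: [-0.6, 0.6, -0.0]
opening: 0.0398
grip_force: 0.0
```

```bash
python3 - <<'E'
from m import *
T=C-.010*ex+.050*ey;T[2]=.012;B=np.array([.510,.056,.012]);d=(T-B)/np.linalg.norm(T-B)
plan(T-.027*d,-14,20)
im=red("top",(200,280));cv2.imwrite("pics/f_top.png",im);im=red("side",(215,330))
g=cv2.cvtColor(cv2.imread("pics/f_top.png"),cv2.COLOR_BGR2GRAY)
for r in range(166,210,2):print(r,*g[r,204:250:2])
E
```

```text
t 20.4 p [0.5385 0.0561 0.0127] F [-0.6  0.6 -0. ] open 0.04 err turn units [-0. -0. -0.] shift units after turn [ 0.3837 -0.0943  0.1422]
top red [257 140   6  10  31] [259.5 144.5] [ 0.6871 -0.0552  0.07  ] loc 0.0016 -0.0581
top red [219 177  10   6  32] [223.9 179.9] [0.5743 0.052  0.07  ] loc -0.1256 0.0314
side red [249  28  54  16 576] [275.5  35.1] [0.9819 1.7814 0.07  ] loc 0.0238 1.8019
side red [221 102   7   7  31] [224.3 104.9] [0.5247 0.5911 0.07  ] loc -0.2539 0.5574
side red [252 170   7   5  19] [254.7 172.2] [0.5737 0.0564 0.07  ] loc -0.1269 0.0356
side red [294 188  11   4  27] [299.1 189.4] [ 0.6871 -0.0503  0.07  ] loc 0.0009 -0.0533
side red [258 227  21  20 276] [267.8 234.9] [ 0.5631 -0.228   0.07  ] loc -0.0956 -0.2473
166 91 95 108 191 214 213 211 213 213 213 208 206 204 205 205 205 203 204 206 211 213 214 213
168 76 103 106 196 209 206 206 206 208 205 204 203 203 204 203 207 209 211 212 214 212 213 215
170 79 102 138 206 204 201 202 203 202 200 200 201 205 207 210 212 213 214 214 214 213 214 214
172 100 102 187 207 204 204 204 203 205 199 203 204 201 212 2
[... 937 characters left out ...]
4 210 209 214 212 211 213 186 115 105 103 113 211 213
194 53 51 59 68 52 54 53 97 182 202 203 213 207 192 137 135 117 107 108 108 188 210 212
196 53 52 55 53 53 54 54 51 51 86 107 172 112 80 82 106 110 197 213 210 208 205 211
198 54 54 55 58 58 57 55 54 51 51 55 50 59 52 53 105 105 178 209 213 209 203 206
200 58 61 66 73 71 67 63 63 55 53 52 52 52 52 54 64 57 90 177 209 191 206 203
202 66 102 108 106 105 139 105 68 58 55 50 51 50 52 53 51 54 57 102 114 104 171 199
204 89 101 88 87 86 80 73 71 72 57 55 59 58 51 50 53 67 52 68 107 106 102 116
206 62 63 58 60 61 60 61 62 60 63 57 67 54 49 52 58 67 59 55 105 108 107 104
208 67 67 67 69 70 68 68 69 65 71 58 72 54 53 62 63 60 55 63 110 109 108 107
```

Emit:
jog_arm:
  plan:
    - {"x":0.018,"y":-0.005,"z":0.0066,"ax":0,"ay":0,"az":0}
    - {"x":0.029,"y":-0.008,"z":0.0106,"ax":0,"ay":0,"az":0}
    - {"x":0.029,"y":-0.008,"z":0.0106,"ax":0,"ay":0,"az":0}
    - {"x":0.029,"y":-0.008,"z":0.0106,"ax":0,"ay":0,"az":0}
    - {"x":0.029,"y":-0.008,"z":0.0106,"ax":0,"ay":0,"az":0}
    - {"x":0.029,"y":-0.008,"z":0.0106,"ax":0,"ay":0,"az":0}
    - {"x":0.029,"y":-0.008,"z":0.0106,"ax":0,"ay":0,"az":0}
    - {"x":0.02,"y":-0.0055,"z":0.0073,"ax":0,"ay":0,"az":0}

```text
time_s: 21.3
tcp_pos: [0.6082, 0.0568, 0.0124]
eef_rot: [0.021, 0.977, -0.12, 0.172]
contact_force: [-0.7, -0.0, 0.1]
opening: 0.0403
grip_force: 0.3
```

Emit:
jog_arm:
  plan:
    - {"x":0.02,"y":-0.0055,"z":0.0073,"ax":0,"ay":0,"az":0}
    - {"x":0.029,"y":-0.008,"z":0.0106,"ax":0,"ay":0,"az":0}
    - {"x":0.029,"y":-0.008,"z":0.0106,"ax":0,"ay":0,"az":0}
    - {"x":0.02,"y":-0.0055,"z":0.0073,"ax":0,"ay":0,"az":0}
    - {"x":0,"y":0,"z":0,"ax":0,"ay":0,"az":0}

```text
time_s: 21.8
tcp_pos: [0.6408, 0.0571, 0.0127]
eef_rot: [0.021, 0.977, -0.12, 0.173]
contact_force: [0.5, -0.4, 0.2]
opening: 0.0401
grip_force: 0.2
```

```bash
python3 - <<'E'
from m import *
plan([.6746,.056,.012],-14,20)
im=red("top",(200,280));cv2.imwrite("pics/g_top.png",im);im=red("side",(215,330))
g=cv2.cvtColor(cv2.imread("pics/g_top.png"),cv2.COLOR_BGR2GRAY)
for r in range(126,170,2):print(r,*g[r,206:276:2])
E
```

```text
t 21.8 p [0.6408 0.0571 0.0127] F [ 0.5 -0.4  0.2] open 0.04 err turn units [-0.    -0.001 -0.   ] shift units after turn [ 0.1028 -0.0238  0.0398]
top red [257 140   6  10  31] [259.5 144.5] [ 0.6871 -0.0552  0.07  ] loc 0.0016 -0.0581
top red [220 145  10   5  34] [224.5 147. ] [0.6769 0.053  0.07  ] loc -0.0244 0.0474
side red [249  28  54  16 575] [275.5  35.1] [0.9817 1.7811 0.07  ] loc 0.0237 1.8015
side red [215 105   7   7  27] [217.  108.6] [0.4915 0.5568 0.07  ] loc -0.2816 0.5185
side red [285 167   6   6  16] [287.1 169.8] [0.6759 0.0575 0.07  ] loc -0.026 0.0517
side red [294 188  11   4  27] [299.1 189.4] [ 0.6871 -0.0503  0.07  ] loc 0.0009 -0.0533
side red [258 227  21  20 276] [267.8 234.9] [ 0.5632 -0.228   0.07  ] loc -0.0956 -0.2472
126 219 219 190 155 97 107 114 174 143 136 115 84 75 71 68 69 72 79 98 127 148 164 167 164 171 176 193 202 207 217 219 219 219 219 219
128 219 218 164 152 83 111 113 202 220 221 221 220 219 190 141 136 116 89 76 70 69 67 74 78 95 122 147 164 167 168 165 187 209 207 219
130 220 210 203 160 76 113 123 222 219 219 219 219 219 219 220 222 
[... 1982 characters left out ...]
15 216 215 205 142 140 127 127 178 166 114 104 163
160 52 53 59 60 60 57 54 48 68 179 211 220 209 205 206 186 112 105 104 110 208 211 214 213 210 207 208 208 192 185 181 171 131 137 137
162 63 78 87 87 101 77 66 61 52 53 140 159 113 87 108 107 104 103 100 141 214 217 217 214 209 207 207 207 191 180 164 157 132 146 143
164 80 89 95 87 83 76 83 65 63 65 68 58 54 62 99 101 132 142 150 218 219 218 217 213 209 208 208 206 191 182 151 135 79 99 121
166 72 70 70 70 72 72 74 71 74 62 75 62 55 50 73 64 173 216 219 219 219 219 218 213 208 208 207 206 206 194 145 94 105 142 106
168 78 77 79 79 77 80 79 75 73 62 79 61 52 52 52 57 50 177 222 221 220 219 219 216 211 208 206 206 206 207 206 205 200 199 174
```

Emit:
jog_arm:
  plan:
    - {"x":0.012,"y":-0.003,"z":0.0044,"ax":0,"ay":0,"az":0}
    - {"x":0.018,"y":-0.005,"z":0.0066,"ax":0,"ay":0,"az":0}
    - {"x":0.02,"y":-0.005,"z":0.0073,"ax":0,"ay":0,"az":0}
    - {"x":0.02,"y":-0.005,"z":0.0073,"ax":0,"ay":0,"az":0}
    - {"x":0.018,"y":-0.004,"z":0.0066,"ax":0,"ay":0,"az":0}
    - {"x":0.012,"y":-0.002,"z":0.0044,"ax":0,"ay":0,"az":0}
    - {"x":0,"y":0,"z":0,"ax":0,"ay":0,"az":0}

```text
time_s: 22.6
tcp_pos: [0.673, 0.0563, 0.0123]
eef_rot: [0.021, 0.977, -0.12, 0.173]
contact_force: [-0.2, 0.6, 0.0]
opening: 0.0403
grip_force: 0.2
```

Emit:
jog_arm:
  plan:
    - {"x":-0.03,"y":0.006,"z":-0.0109,"ax":0,"ay":0,"az":0}
    - {"x":-0.09,"y":0.02,"z":-0.033,"ax":0,"ay":0,"az":0}
    - {"x":-0.09,"y":0.02,"z":-0.033,"ax":0,"ay":0,"az":0}
    - {"x":0.03,"y":0.01,"z":-0.11,"ax":0,"ay":0,"az":0}
    - {"x":0.05,"y":0,"z":-0.137,"ax":0,"ay":0,"az":0}
    - {"x":0.05,"y":0,"z":-0.137,"ax":0,"ay":0,"az":0}
    - {"x":0.03,"y":0,"z":-0.08,"ax":0,"ay":0,"az":0}
    - {"x":0,"y":0,"z":0,"ax":0,"ay":0,"az":0}
  fingers: 1.0

```text
time_s: 23.4
tcp_pos: [0.6033, 0.057, 0.166]
eef_rot: [0.021, 0.977, -0.12, 0.178]
contact_force: [0.3, -0.2, 0.2]
opening: 0.0005
grip_force: 0.0
```

```bash
python3 - <<'E'
from m import *
hh=C-.06*ex+.098*ey
plan([.45,.23,.15],-14,20)
im=red("top",(200,280));cv2.imwrite("pics/h_top.png",im);im=red("side",(215,330))
g=cv2.cvtColor(cv2.imread("pics/h_top.png"),cv2.COLOR_BGR2GRAY)
for r in range(126,166,2):print(r,*g[r,206:246:2])
E
```

```text
t 23.4 p [0.6033 0.057  0.166 ] F [ 0.3 -0.2  0.2] open 0.0 err turn units [-0.001 -0.007 -0.   ] shift units after turn [-0.6154 -0.436  -0.1673]
top red [220 135  10   5  31] [224.8 137. ] [0.7083 0.0527 0.07  ] loc 0.0068 0.0517
top red [257 140   6  10  31] [259.5 144.5] [ 0.6871 -0.0552  0.07  ] loc 0.0016 -0.0581
side red [249  28  54  15 556] [275.3  34.9] [0.9817 1.787  0.07  ] loc 0.0228 1.8074
side red [215 101  13  11 109] [220.1 105.6] [0.5065 0.5863 0.07  ] loc -0.2711 0.5499
side red [295 167   7   5  19] [297.2 169.3] [0.708  0.0562 0.07  ] loc 0.006 0.0551
side red [294 188  11   4  27] [299.1 189.4] [ 0.6871 -0.0503  0.07  ] loc 0.0009 -0.0533
side red [258 227  21  20 263] [267.7 234.6] [ 0.563  -0.2269  0.07  ] loc -0.0959 -0.2462
126 218 218 189 154 98 106 112 172 143 135 114 83 74 70 68 66 73 78 97 125
128 218 216 164 152 83 110 113 201 221 220 221 219 217 188 140 135 115 88 75 71
130 218 208 203 159 76 112 122 220 217 213 206 208 216 219 220 221 219 219 216 188
132 218 208 181 145 80 115 128 220 219 213 219 207 214 208 213 219 218 218 218 217
134 218 208 174 123
[... 577 characters left out ...]
210 220 219 217 216 217 219 211 213 213 170 90 123 219
150 150 157 84 94 100 208 205 208 216 213 207 218 206 199 193 176 100 88 94 201
152 163 154 76 112 109 208 205 205 190 167 195 186 124 89 110 109 88 87 85 104
154 187 134 80 113 119 220 210 210 217 215 164 112 109 112 113 113 114 152 115 179
156 121 87 93 111 147 219 219 218 219 219 220 218 216 154 151 151 202 219 212 210
158 148 76 108 118 215 219 219 218 218 218 218 218 218 219 219 218 215 212 210 206
160 111 82 112 147 221 219 219 219 219 218 218 218 219 218 218 217 212 210 208 206
162 68 65 66 95 160 208 213 218 219 218 217 218 217 216 214 214 210 206 206 210
164 56 57 54 54 51 65 81 93 163 217 212 210 210 211 210 206 204 206 210 215
```

```bash
cat > g.py <<'E'
from m import *
H=C-.06*ex+.098*ey
def gp(deg,r=.165,gap=0,z=.02):
    f=np.radians(deg);g=-ey*np.cos(f)-ex*np.sin(f);n=ex*np.cos(f)-ey*np.sin(f)
    P=H+r*g-n*(.0035+.011*abs(np.cos(f))+.0145*abs(np.sin(f))+gap);P[2]=z;return P
E
python3 - <<'E'
from g import *
print(gp(100),gp(100,gap=.025));plan(gp(100,gap=.025,z=.15),-8.4,0);plan(gp(100,gap=.025,z=.15),-14,20)
E
```

```text
[0.49871629 0.17915358 0.02      ] [0.50662239 0.20287102 0.02      ]
t 23.5 p [0.6    0.0571 0.1597] F [ 0.  -0.4 -0. ] open -0.0 err turn units [ 0.011 -0.222 -0.061] shift units after turn [-0.379  -0.4354  0.0323]
t 23.5 p [0.6    0.0571 0.1597] F [ 0.  -0.4 -0. ] open -0.0 err turn units [-0. -0.  0.] shift units after turn [-0.4054 -0.3963 -0.1132]
```

Emit:
jog_arm:
  plan:
    - {"x":0,"y":0,"z":0,"ax":0,"ay":-0.074,"az":0}
    - {"x":0,"y":0,"z":0,"ax":0,"ay":-0.074,"az":0}
    - {"x":0,"y":0,"z":0,"ax":0,"ay":-0.074,"az":0}
    - {"x":0,"y":0,"z":0,"ax":0,"ay":0,"az":-0.062}
    - {"x":-0.095,"y":-0.109,"z":0,"ax":0,"ay":0,"az":0}
    - {"x":-0.095,"y":-0.109,"z":0,"ax":0,"ay":0,"az":0}
    - {"x":-0.095,"y":-0.109,"z":0,"ax":0,"ay":0,"az":0}
    - {"x":-0.094,"y":-0.109,"z":0,"ax":0,"ay":0,"az":0}

```text
time_s: 24.3
tcp_pos: [0.5043, 0.2036, 0.1563]
eef_rot: [0.001, 0.997, -0.074, -0.003]
contact_force: [1.5, 0.6, -0.9]
opening: 0.0001
grip_force: 0.0
```

Emit:
jog_arm:
  plan:
    - {"x":0,"y":0,"z":0.11,"ax":0,"ay":0,"az":0}
    - {"x":0,"y":0,"z":0,"ax":0,"ay":0,"az":0}
    - {"x":0,"y":0,"z":0,"ax":0,"ay":0,"az":0}

```text
time_s: 24.6
tcp_pos: [0.5055, 0.2024, 0.1241]
eef_rot: [0.001, 0.997, -0.073, -0.003]
contact_force: [0.3, -0.7, 0.6]
opening: -0.0004
grip_force: 0.0
```

```bash
python3 - <<'E'
from g import *
plan(gp(100,gap=.025,z=.02),-8.4,0)
cv2.imwrite("pics/i_top.png",get_image("top")[:,:,::-1])
R=goal(-8.4,0);a=[gp(100,gap=.025)]+[gp(x) for x in(100,92,84,76,68,60,52,44,36,28,20,14,9,5,2,0)]
for x,y in zip(a,a[1:]):print((R.inv().apply(y-x)/.3).round(4))
E
```

```text
t 24.6 p [0.5055 0.2024 0.1241] F [ 0.3 -0.7  0.6] open -0.0 err turn units [ 0.001  0.003 -0.   ] shift units after turn [ 0.0036 -0.0021  0.3471]
[-0.0145  0.0821  0.    ]
[-0.0173  0.0797  0.    ]
[-0.0062  0.0747  0.    ]
[0.0036 0.0734 0.    ]
[0.0137 0.0733 0.    ]
[0.024  0.0719 0.    ]
[0.0343 0.0689 0.    ]
[0.0443 0.0643 0.    ]
[0.0538 0.0581 0.    ]
[0.0625 0.0504 0.    ]
[0.0701 0.0412 0.    ]
[0.0567 0.024  0.    ]
[0.0494 0.0152 0.    ]
[0.0407 0.0088 0.    ]
[0.031  0.0046 0.    ]
[0.0208 0.0021 0.    ]
```

Emit:
jog_arm:
  plan:
    - {"x":0,"y":0,"z":0.14,"ax":0,"ay":0,"az":0}
    - {"x":0,"y":0,"z":0.14,"ax":0,"ay":0,"az":0}
    - {"x":0,"y":0,"z":0.067,"ax":0,"ay":0,"az":0}
    - {"x":0,"y":0,"z":0,"ax":0,"ay":0,"az":0}
    - {"x":-0.005,"y":0.027,"z":0,"ax":0,"ay":0,"az":0}
    - {"x":-0.005,"y":0.027,"z":0,"ax":0,"ay":0,"az":0}
    - {"x":-0.004,"y":0.02,"z":0,"ax":0,"ay":0,"az":0}
    - {"x":0,"y":0.008,"z":0,"ax":0,"ay":0,"az":0}

```text
time_s: 25.45
tcp_pos: [0.5002, 0.1785, 0.0238]
eef_rot: [-0.0, 0.997, -0.074, 0.001]
contact_force: [0.1, -0.6, -0.7]
opening: 0.0001
grip_force: 0.0
```

Emit:
jog_arm:
  plan:
    - {"x":-0.008,"y":0.025,"z":0,"ax":0,"ay":0,"az":0}
    - {"x":-0.009,"y":0.032,"z":0,"ax":0,"ay":0,"az":0}
    - {"x":-0.003,"y":0.037,"z":0,"ax":0,"ay":0,"az":0}
    - {"x":-0.003,"y":0.037,"z":0,"ax":0,"ay":0,"az":0}
    - {"x":0.002,"y":0.037,"z":0,"ax":0,"ay":0,"az":0}
    - {"x":0.002,"y":0.037,"z":0,"ax":0,"ay":0,"az":0}
    - {"x":0.007,"y":0.037,"z":0,"ax":0,"ay":0,"az":0}
    - {"x":0.007,"y":0.037,"z":0,"ax":0,"ay":0,"az":0}

```text
time_s: 26.25
tcp_pos: [0.4868, 0.0957, 0.0236]
eef_rot: [-0.0, 0.997, -0.074, 0.001]
contact_force: [1.7, 1.7, 5.3]
opening: 0.0003
grip_force: 2.4
```

```bash
python3 - <<'E'
from g import *
plan(gp(60),-8.4,0);print(observe()["contact_force"])
a=cv2.imread("pics/top0.png").astype(int);b=get_image("top")[:,:,::-1];cv2.imwrite("pics/j_top.png",b)
# gate: dark grey pixels in ring around hinge, radius 120..190mm at z=.048
g=cv2.cvtColor(b,cv2.COLOR_BGR2GRAY)
for r in(.10,.13,.16,.185):
    s=''
    for d in range(115,-6,-3):
        f=np.radians(d);P=H+r*(-ey*np.cos(f)-ex*np.sin(f));P[2]=.048;u,v=pix("top",P);s+='%4d'%g[int(round(v)),int(round(u))]
    print(r,s)
E
```

```text
t 26.25 p [0.4868 0.0957 0.0236] F [1.7 1.7 5.3] open 0.0 err turn units [-0.    -0.002 -0.   ] shift units after turn [0.0164 0.092  0.0119]
[1.70182775 1.72128747 5.26336434]
0.1  215 215 215 214 213 203 205 190 199 200 200 121 148 166 103 105 108 197 205 216 216 215 215 214 214 214 213 209 209 207 206 209 211 214 214 208 204 201 204 206 208
0.13   72  77  79  79  82  83  83  82  86  85  85  83  84  85  85  66  75  74  68  66 200 215 214 215 214 209 205 203 210 207 201 203 210 214 215 215 215 214 215 213 207
0.16   76  60 108 113 113 107 101 101  94  95  87  89  90  88  72  69  76  59  72 115 113 113 107 110 195 215 213 207 212 214 214 214 215 214 214 215 209 202 203 202 201
0.185   96  73  54  57  75  76  75  74  72  68  68  67  65  62  75  68  52  49  50 107 115 117 106 113 106 107 102 146 216 214 214 214 214 215 215 215 204 200 202 141 159
```

Emit:
jog_arm:
  plan:
    - {"x":0.012,"y":0.036,"z":0,"ax":0,"ay":0,"az":0}
    - {"x":0.012,"y":0.036,"z":0,"ax":0,"ay":0,"az":0}
    - {"x":0.017,"y":0.0345,"z":0,"ax":0,"ay":0,"az":0}
    - {"x":0.017,"y":0.0345,"z":0,"ax":0,"ay":0,"az":0}
    - {"x":0.022,"y":0.032,"z":0,"ax":0,"ay":0,"az":0}
    - {"x":0.022,"y":0.032,"z":0,"ax":0,"ay":0,"az":0}
    - {"x":0.027,"y":0.029,"z":0,"ax":0,"ay":0,"az":0}
    - {"x":0.027,"y":0.029,"z":0,"ax":0,"ay":0,"az":0}

```text
time_s: 27.1
tcp_pos: [0.5216, 0.0108, 0.0235]
eef_rot: [-0.0, 0.997, -0.074, 0.001]
contact_force: [1.0, 0.5, 4.8]
opening: -0.0001
grip_force: 2.5
```

Emit:
jog_arm:
  plan:
    - {"x":0.031,"y":0.025,"z":0,"ax":0,"ay":0,"az":0}
    - {"x":0.031,"y":0.025,"z":0,"ax":0,"ay":0,"az":0}
    - {"x":0.03,"y":0.018,"z":0,"ax":0,"ay":0,"az":0}
    - {"x":0.025,"y":0.014,"z":0,"ax":0,"ay":0,"az":0}
    - {"x":0.015,"y":0.009,"z":0,"ax":0,"ay":0,"az":0}

```text
time_s: 27.6
tcp_pos: [0.5569, -0.0219, 0.0235]
eef_rot: [-0.0, 0.997, -0.074, 0.001]
contact_force: [1.2, 2.6, 5.4]
opening: 0.0001
grip_force: 3.1
```

```bash
python3 - <<'E'
from g import *
plan(gp(20),-8.4,0);plan(gp(6),-8.4,0);plan(gp(0),-8.4,0)
b=get_image("top")[:,:,::-1];cv2.imwrite("pics/k_top.png",b)
g=cv2.cvtColor(b,cv2.COLOR_BGR2GRAY)
for r in(.06,.08,.10,.13,.16,.185):
    s=''
    for d in range(42,-6,-2):
        f=np.radians(d);P=H+r*(-ey*np.cos(f)-ex*np.sin(f));P[2]=.048;u,v=pix("top",P);s+='%4d'%g[int(round(v)),int(round(u))]
    print(r,s)
E
```

```text
t 27.6 p [ 0.5569 -0.0219  0.0235] F [1.2 2.6 5.4] open 0.0 err turn units [-0.    -0.001 -0.001] shift units after turn [-0.007   0.0211  0.0116]
t 27.6 p [ 0.5569 -0.0219  0.0235] F [1.2 2.6 5.4] open 0.0 err turn units [-0.    -0.001 -0.001] shift units after turn [0.1296 0.0672 0.0116]
t 27.6 p [ 0.5569 -0.0219  0.0235] F [1.2 2.6 5.4] open 0.0 err turn units [-0.    -0.001 -0.001] shift units after turn [0.1917 0.0759 0.0116]
0.06  184 182 184 183 182 164 128 103 127 139 139 118 118 194 212 212 216 216 208 217 217 217 218 218
0.08   87  80  80  76  76  65  62  64  74  69  76  72  78  77  74  80  78  75  80  79  78  76  72  67
0.1   65  57  53  55  53  55  60  57  64  95 108 112 110 101  94  89  87  84  84  81  81  76  74  69
0.13   77  76  64  65  70  73  76  78  81  83  89  96 103 109 102  95  90  84  83  80  78  77  66  81
0.16   55  68  72  66  65  65  62  66  74  76  81  81  89  97 108  99  94  85  82  81  78  71  65 185
0.185   68  67  53  60  68  70  72  71  57  66  67  76  79  88 103 106  94  87  83  81  77  70  76 151
```

Emit:
jog_arm:
  plan:
    - {"x":0.025,"y":0.014,"z":0,"ax":0,"ay":0,"az":0}
    - {"x":0.028,"y":0.014,"z":0,"ax":0,"ay":0,"az":0}
    - {"x":0.028,"y":0.012,"z":0,"ax":0,"ay":0,"az":0}
    - {"x":0.025,"y":0.01,"z":0,"ax":0,"ay":0,"az":0}
    - {"x":0.015,"y":0.006,"z":0,"ax":0,"ay":0,"az":0}
    - {"x":0,"y":0,"z":0,"ax":0,"ay":0,"az":0}

```text
time_s: 28.25
tcp_pos: [0.5904, -0.0428, 0.0235]
eef_rot: [-0.001, 0.997, -0.074, 0.001]
contact_force: [1.1, 2.9, 5.6]
opening: 0.0003
grip_force: 3.6
```

```bash
python3 - <<'E'
from g import *
plan(gp(0),-8.4,0)
E
```

```text
t 28.25 p [ 0.5904 -0.0428  0.0235] F [1.1 2.9 5.6] open 0.0 err turn units [-0.001 -0.001 -0.001] shift units after turn [0.071  0.023  0.0117]
```

Emit:
jog_arm:
  plan:
    - {"x":0.014,"y":0.002,"z":0,"ax":0,"ay":0,"az":0}
    - {"x":0.014,"y":0.002,"z":0,"ax":0,"ay":0,"az":0}
    - {"x":0.012,"y":0.002,"z":0,"ax":0,"ay":0,"az":0}
    - {"x":0,"y":0,"z":0,"ax":0,"ay":0,"az":0}

```text
time_s: 28.65
tcp_pos: [0.6017, -0.0466, 0.0235]
eef_rot: [-0.0, 0.997, -0.074, 0.001]
contact_force: [0.4, 2.6, 7.0]
opening: 0.0001
grip_force: 3.5
```

Emit:
jog_arm:
  plan:
    - {"x":0.012,"y":0,"z":0,"ax":0,"ay":0,"az":0}
    - {"x":0.006,"y":0,"z":0,"ax":0,"ay":0,"az":0}
    - {"x":0,"y":0,"z":0,"ax":0,"ay":0,"az":0}

```text
time_s: 28.95
tcp_pos: [0.6067, -0.0479, 0.0236]
eef_rot: [0.0, 0.997, -0.073, 0.001]
contact_force: [-0.0, 0.3, 7.1]
opening: -0.0002
grip_force: 3.4
```

Emit:
jog_arm:
  plan:
    - {"x":0.006,"y":0,"z":0,"ax":0,"ay":0,"az":0}
    - {"x":0.006,"y":0,"z":0,"ax":0,"ay":0,"az":0}
    - {"x":0,"y":0,"z":0,"ax":0,"ay":0,"az":0}

```text
time_s: 29.25
tcp_pos: [0.6099, -0.0485, 0.0235]
eef_rot: [0.0, 0.997, -0.073, 0.0]
contact_force: [-1.4, -0.7, 7.1]
opening: 0.0001
grip_force: 3.5
```

```bash
python3 - <<'E'
from g import *
plan(gp(0),-8.4,0)
E
```

```text
t 29.25 p [ 0.6099 -0.0485  0.0235] F [-1.4 -0.7  7.1] open 0.0 err turn units [ 0. -0. -0.] shift units after turn [0.004  0.0138 0.0118]
```

Emit:
jog_arm:
  plan:
    - {"x":0.007,"y":0,"z":0,"ax":0,"ay":0,"az":0}
    - {"x":0.006,"y":0,"z":0,"ax":0,"ay":0,"az":0}
    - {"x":0,"y":0,"z":0,"ax":0,"ay":0,"az":0}

```text
time_s: 29.55
tcp_pos: [0.6119, -0.0488, 0.0235]
eef_rot: [0.0, 0.997, -0.073, -0.002]
contact_force: [-5.5, -0.6, 11.4]
opening: 0.0002
grip_force: 5.4
```

Emit:
jog_arm:
  plan:
    - {"x":0.007,"y":0,"z":0,"ax":0,"ay":0,"az":0}
    - {"x":0.006,"y":0,"z":0,"ax":0,"ay":0,"az":0}
    - {"x":0,"y":0,"z":0,"ax":0,"ay":0,"az":0}

```text
time_s: 29.85
tcp_pos: [0.6155, -0.0491, 0.0234]
eef_rot: [-0.0, 0.997, -0.073, -0.003]
contact_force: [-6.1, 1.3, 10.7]
opening: 0.0
grip_force: 5.6
```

```bash
python3 - <<'E'
from g import *
plan(gp(0),-8.4,0)
b=get_image("top")[:,:,::-1];cv2.imwrite("pics/l_top.png",b)
g=cv2.cvtColor(b,cv2.COLOR_BGR2GRAY)
for y in(.07,.05,.03,.02):
    s=''
    for x in np.arange(-.10,-.03,.003):
        P=C+x*ex+y*ey;P[2]=.048;u,v=pix("top",P);s+='%4d'%cv2.getRectSubPix(g,(1,1),(float(u),float(v)))[0,0]
    print(y,s)
E
```

```text
t 29.85 p [ 0.6155 -0.0491  0.0234] F [-6.1  1.3 10.7] open 0.0 err turn units [0.    0.003 0.   ] shift units after turn [-0.0147  0.0145  0.0114]
0.07  186 186 190 205 203 203 204 204 205 206 164 104  89 120 150 176 202 207 207 208 208 208 208 203
0.05  188 190 203 203 196 196 200 202 202 195 152  99 102 141 154 193 205 203 205 204 180 165 173 187
0.03  193 205 210 193 188 186 188 189 189 155  99  81 115 152 171 196 205 205 203 147  97  76  96 145
0.02   91  99 107 112 111 105 102 100  99  95  85  84  92  95 113 128 134 141 133 103  84  82  84  80
```

Emit:
jog_arm:
  plan:
    - {"x":0.007,"y":0,"z":0,"ax":0,"ay":0,"az":0}
    - {"x":0.006,"y":0,"z":0,"ax":0,"ay":0,"az":0}
    - {"x":0,"y":0,"z":0,"ax":0,"ay":0,"az":0}

```text
time_s: 30.2
tcp_pos: [0.6192, -0.0497, 0.0234]
eef_rot: [-0.0, 0.997, -0.073, -0.003]
contact_force: [-5.6, -1.1, 11.5]
opening: 0.0002
grip_force: 5.6
```

Emit:
jog_arm:
  plan:
    - {"x":0.007,"y":0,"z":0,"ax":0,"ay":0,"az":0}
    - {"x":0.006,"y":0,"z":0,"ax":0,"ay":0,"az":0}
    - {"x":0,"y":0,"z":0,"ax":0,"ay":0,"az":0}

```text
time_s: 30.5
tcp_pos: [0.623, -0.0502, 0.0234]
eef_rot: [-0.0, 0.997, -0.073, -0.003]
contact_force: [-6.5, 0.2, 11.6]
opening: -0.0002
grip_force: 5.7
```

```bash
cat > k.py <<'E'
from g import *
plan(gp(0),-8.4,0)
b=get_image("top")[:,:,::-1];cv2.imwrite("pics/l_top.png",b)
g=cv2.cvtColor(b,cv2.COLOR_BGR2GRAY).astype(np.float32)
print('     ',''.join('%4d'%round(x*1000) for x in np.arange(-.10,-.03,.003)))
for y in(.08,.06,.04,.03,-.08,-.09):
    s=''
    for x in np.arange(-.10,-.03,.003):
        P=C+x*ex+y*ey;P[2]=.048;u,v=pix("top",P);s+='%4d'%cv2.getRectSubPix(g,(1,1),(float(u),float(v)))[0,0]
    print(y,s)
E
python3 k.py
```

```text
t 30.5 p [ 0.623  -0.0502  0.0234] F [-6.5  0.2 11.6] open -0.0 err turn units [0.    0.004 0.   ] shift units after turn [-0.0399  0.0146  0.0114]
      -100 -97 -94 -91 -88 -85 -82 -79 -76 -73 -70 -67 -64 -61 -58 -55 -52 -49 -46 -43 -40 -37 -34 -31
0.08  191 192 196 200 203 205 205 205 207 209 190 115  77 119 135 111  94  91  94  97  99 105 115 104
0.06  186 186 186 192 205 211 205 201 202 200 165  98  86 132 148 180 201 206 206 207 207 205 199 197
0.04  192 188 185 188 201 205 196 193 195 192 138  84 106 140 157 184 202 206 206 185 131 111 182 198
0.03  188 189 189 201 208 193 186 187 188 165 114  82 105 146 156 192 205 206 203 145  96  76  95 144
-0.08   67  67  67  68  67  64  59  54  56  63  67  69  71  72  73  72  71  69  67  67  70  73  75  78
-0.09   60  60  60  59  56  52  51  56  61  66  70  73  74  75  75  75  75  68  66  68  71  74  76  78
```

Emit:
jog_arm:
  plan:
    - {"x":-0.02,"y":0,"z":0,"ax":0,"ay":0,"az":0}
    - {"x":-0.03,"y":0,"z":0,"ax":0,"ay":0,"az":0}
    - {"x":-0.05,"y":0,"z":0,"ax":0,"ay":0,"az":0}
    - {"x":-0.1,"y":0,"z":0,"ax":0,"ay":0,"az":0}
    - {"x":-0.1,"y":0,"z":0,"ax":0,"ay":0,"az":0}
    - {"x":-0.1,"y":0,"z":-0.1,"ax":0,"ay":0,"az":0}
    - {"x":0,"y":0.1,"z":-0.1,"ax":0,"ay":0,"az":0}
    - {"x":0,"y":0,"z":0,"ax":0,"ay":0,"az":0}

```text
time_s: 31.35
tcp_pos: [0.5028, -0.0646, 0.0857]
eef_rot: [0.001, 0.997, -0.074, 0.003]
contact_force: [0.7, -0.7, 0.2]
opening: 0.0001
grip_force: 0.0
```

```bash
sed -i 's/(.08,.06,.04,.03,-.08,-.09)/(.08,.06,.04,.02,0,-.02,-.04,-.06,-.08,-.09)/' k.py; python3 k.py; python3 - <<'E'
from m import *
red("top",(200,320));red("side",(215,330))
E
```

```text
t 31.35 p [ 0.5028 -0.0646  0.0857] F [ 0.7 -0.7  0.2] open 0.0 err turn units [ 0.001 -0.003 -0.001] shift units after turn [ 0.3493 -0.0912  0.2189]
      -100 -97 -94 -91 -88 -85 -82 -79 -76 -73 -70 -67 -64 -61 -58 -55 -52 -49 -46 -43 -40 -37 -34 -31
0.08  202 204 206 209 211 210 205 187 147 127 160 146 121 149 143 120 112 111 112 111 105 101 110 101
0.06  201 199 190 177 153 136 149 146 124 144 200 211 212 211 210 210 211 210 206 200 197 196 197 203
0.04  161 134 143 145 124 138 191 205 206 207 208 209 210 210 210 210 210 211 210 189 134 114 190 210
0.02  129 136 175 201 203 202 201 202 203 202 202 203 207 209 209 210 210 210 185 135 109 109 108 101
0  202 203 207 208 209 209 207 207 203 199 197 196 198 201 203 203 203 204 205 207 206 190 137  95
-0.02  204 207 209 209 209 210 210 210 210 210 209 208 207 205 202 200 198 196 195 196 197 196 185 181
-0.04   76  83  98 123 150 191 207 209 209 210 209 208 207 206 206 206 206 206 204 204 205 202 160 102
-0.06   85  91  87 102 148 199 207 205 202 200 198 197 197 197 197 197 197 197 197 197 190 137 101  95
-0.08   69 110 188 210 208 204
[... 179 characters left out ...]
 red [288  70  18  10  70] [294.7  75.7] [ 0.9111 -0.1632  0.07  ] loc 0.239 -0.1321
top red [220 135  10   5  31] [224.8 137. ] [0.7083 0.0527 0.07  ] loc 0.0068 0.0517
top red [257 140   6  10  31] [259.5 144.5] [ 0.6871 -0.0552  0.07  ] loc 0.0016 -0.0581
top red [297 176  17  17 220] [305.3 184.1] [ 0.5662 -0.1973  0.07  ] loc -0.0971 -0.2165
side red [249  28  54  16 576] [275.5  35.1] [0.9819 1.7814 0.07  ] loc 0.0238 1.8019
side red [295 167   7   5  19] [297.2 169.3] [0.708  0.0562 0.07  ] loc 0.006 0.0551
side red [294 188  11   4  27] [299.1 189.4] [ 0.6871 -0.0503  0.07  ] loc 0.0009 -0.0533
side red [258 227  21  20 279] [267.8 235. ] [ 0.5632 -0.2283  0.07  ] loc -0.0955 -0.2475
```

```bash
cat > pr.py <<'E'
from g import *
def prof(f,a0,a1,st,rs,n="top",z=.05):
    g=cv2.cvtColor(cv2.imread(f),cv2.COLOR_BGR2GRAY).astype(np.float32);print(f,'\n     ',''.join('%4d'%d for d in range(a0,a1,st)))
    for r in rs:
        s=''
        for d in range(a0,a1,st):
            t=np.radians(d);P=H+r*(-ey*np.cos(t)-ex*np.sin(t));P[2]=z;u,v=pix(n,P);s+='%4d'%cv2.getRectSubPix(g,(1,1),(float(u),float(v)))[0,0]
        print('%.3f'%r,s)
E
python3 - <<'E'
from pr import *
prof("pics/top0.png",120,80,-2,(.05,.1,.15))
prof("pics/i_top.png",120,70,-2,(.05,.1,.15))
prof("pics/j_top.png",106,56,-2,(.03,.05,.07,.09))
prof("pics/k_top.png",44,0,-2,(.03,.05,.07))
prof("pics/l_top.png",60,20,-2,(.03,.05,.07,.1,.13))
b=get_image("side")[:,:,::-1];cv2.imwrite("pics/n_side.png",b)
prof("pics/n_side.png",60,20,-2,(.03,.05,.07,.1,.13,.16,.19),"side")
E
```

```text
pics/top0.png 
       120 118 116 114 112 110 108 106 104 102 100  98  96  94  92  90  88  86  84  82
0.050  187 184 179 173 167 159 155 154 140 119  96  75  75  80  88  94  96  96  97 105
0.100  196 195 195 195 195 191 185 175 161 130  84  78 100 103 109 151 190 195 195 195
0.150  195 195 195 196 196 195 195 191 170 138  77  96 103 122 191 196 195 196 195 196
pics/i_top.png 
       120 118 116 114 112 110 108 106 104 102 100  98  96  94  92  90  88  86  84  82  80  78  76  74  72
0.050  209 207 201 195 188 178 173 172 156 133 106  81  82  87  96 103 105 106 106 116 130 165 197 206 211
0.100  217 217 217 217 217 214 206 195 178 143  88  82 109 113 119 167 212 219 219 219 219 219 220 219 219
0.150  213 202 115  65  51  59  61  86  84  89  74 102 112 112 111 112 113 112 112 115 114 111 116 118 118
pics/j_top.png 
       106 104 102 100  98  96  94  92  90  88  86  84  82  80  78  76  74  72  70  68  66  64  62  60  58
0.030  213 212 208 203 199 197 195 193 186 179 172 171 171 170 162 154 146 130 114  98  99 100 102 104 107
0.050  209 209 209 208 207 207 208 208 205 198 192 188 178 165 
[... 1204 characters left out ...]
png 
        60  58  56  54  52  50  48  46  44  42  40  38  36  34  32  30  28  26  24  22
0.030  156 157 158 159 159 161 162 164 165 166 165 164 161 155 149 143 136 124 111  95
0.050  164 163 162 161 159 158 156 155 155 156 158 160 160 159 151 143 129 108  76  40
0.070  171 171 170 170 169 168 166 164 161 159 158 156 156 155 149 142 122  84  33  38
0.100  169 165 167 170 173 175 174 173 162 165 167 154 156 163 149 144 112  50  41  44
0.130  150 152 147 146 147 146 148 150 150 148 147 146 146 146 146 139  94  39  44  45
0.160   63  36   3   9   9   8  35 103 146 145 145 145 148 148 146 122  61  42  46  47
0.190  137 143 144 145 145 144 167 174 163 144 143 141 131 134 146 139  53  44  44  43
```

Emit:
jog_arm:
  plan:
    - {"x":0,"y":-0.06,"z":-0.05,"ax":0,"ay":0,"az":0}
    - {"x":0,"y":-0.06,"z":0,"ax":0,"ay":0.074,"az":0}
    - {"x":0,"y":-0.06,"z":0,"ax":0,"ay":0.074,"az":0}
    - {"x":0,"y":-0.06,"z":0,"ax":0,"ay":0.074,"az":0}
    - {"x":0,"y":0,"z":0,"ax":0,"ay":0,"az":0}
    - {"x":0,"y":0,"z":0,"ax":0,"ay":0,"az":0}
  fingers: 0.53

```text
time_s: 32.15
tcp_pos: [0.5115, 0.0097, 0.0961]
eef_rot: [0.013, 0.983, -0.071, 0.171]
contact_force: [1.2, 0.1, 1.3]
opening: 0.0401
grip_force: 0.0
```

```bash
cat > q.py <<'E'
from pr import *
def L(x,y,z=.013):
    P=C+x*ex+y*ey;P[2]=z;return P
def where():
    s,p,R=pose();print("loc",((p-C)@ex).round(4),((p-C)@ey).round(4))
E
python3 - <<'E'
from q import *
where();plan(L(-.185,-.02),-8.4,20)
cv2.imwrite("pics/o_top.png",get_image("top")[:,:,::-1]);cv2.imwrite("pics/o_side.png",get_image("side")[:,:,::-1])
prof("pics/o_side.png",60,20,-2,(.1,.13),"side");prof("pics/o_top.png",60,20,-2,(.07,.1))
E
```

```text
loc -0.1815 -0.0197
t 32.15 p [0.5115 0.0097 0.0961] F [1.2 0.1 1.3] open 0.04 err turn units [-0.     0.003  0.001] shift units after turn [-0.1056  0.001   0.2562]
pics/o_side.png 
        60  58  56  54  52  50  48  46  44  42  40  38  36  34  32  30  28  26  24  22
0.100  165 161 163 166 168 169 168 167 166 166 166 168 169 167 161 139 110  48  40  44
0.130  170 170 170 170 172 170 172 175 175 172 170 169 169 170 170 141  90  38  43  44
pics/o_top.png 
        60  58  56  54  52  50  48  46  44  42  40  38  36  34  32  30  28  26  24  22
0.070  209 209 209 209 209 209 208 208 206 206 204 197 178 147 133 144 136 116 113 159
0.100  209 209 209 209 209 209 208 209 208 209 208 208 197 167 123 143 136 118 177 202
```

Emit:
jog_arm:
  plan:
    - {"x":-0.05,"y":0,"z":0.12,"ax":0,"ay":0,"az":0}
    - {"x":-0.055,"y":0,"z":0.136,"ax":0,"ay":0,"az":0}
    - {"x":0,"y":0,"z":0,"ax":0,"ay":0,"az":0}
    - {"x":0.022,"y":0,"z":0.008,"ax":0,"ay":0,"az":0}
    - {"x":0.022,"y":0,"z":0.008,"ax":0,"ay":0,"az":0}
    - {"x":0.018,"y":0,"z":0.0066,"ax":0,"ay":0,"az":0}
    - {"x":0.016,"y":0,"z":0.0058,"ax":0,"ay":0,"az":0}
    - {"x":0.016,"y":0.004,"z":0.0058,"ax":0,"ay":0,"az":0}

```text
time_s: 33.05
tcp_pos: [0.5403, 0.0037, 0.0161]
eef_rot: [0.013, 0.982, -0.072, 0.174]
contact_force: [-0.1, -0.8, -1.2]
opening: 0.0402
grip_force: 0.0
```

Emit:
jog_arm:
  plan:
    - {"x":0.022,"y":0.01,"z":0.008,"ax":0,"ay":0,"az":0}
    - {"x":0.025,"y":0.012,"z":0.0091,"ax":0,"ay":0,"az":0}
    - {"x":0.025,"y":0.012,"z":0.0091,"ax":0,"ay":0,"az":0}
    - {"x":0.022,"y":0.01,"z":0.008,"ax":0,"ay":0,"az":0}
    - {"x":0.015,"y":0.006,"z":0.0055,"ax":0,"ay":0,"az":0}
    - {"x":0,"y":0,"z":0,"ax":0,"ay":0,"az":0}

```text
time_s: 33.65
tcp_pos: [0.5718, -0.0166, 0.0146]
eef_rot: [0.013, 0.982, -0.073, 0.173]
contact_force: [-0.6, -0.4, 0.5]
opening: 0.0402
grip_force: 0.0
```

```bash
python3 - <<'E'
from q import *
where();plan(L(-.075,-.042),-8.4,20)
cv2.imwrite("pics/p_top.png",get_image("top")[:,:,::-1]);cv2.imwrite("pics/p_side.png",get_image("side")[:,:,::-1])
prof("pics/p_side.png",40,-4,-2,(.03,.05,.07,.1,.13,.18),"side");prof("pics/p_top.png",40,-4,-2,(.03,.05,.07))
E
```

```text
loc -0.1181 -0.0368
t 33.65 p [ 0.5718 -0.0166  0.0146] F [-0.6 -0.4  0.5] open 0.04 err turn units [ 0. -0. -0.] shift units after turn [0.1331 0.0173 0.0542]
pics/p_side.png 
        40  38  36  34  32  30  28  26  24  22  20  18  16  14  12  10   8   6   4   2   0  -2
0.030  165 166 167 168 168 169 167 162 156 150 147 145 143 131 115  98  76  54  33  29  31  32
0.050  158 159 160 161 163 165 166 168 168 168 156 142 128 110  66  34  36  39  42  45  49  49
0.070  159 157 156 155 155 157 159 163 167 166 153 138 126  63  36  39  41  41  41  48  60  76
0.100  179 179 176 172 170 167 163 159 154 152 142 136  91  40  39  40  53  79  94 151 174 171
0.130   13  13  17  21  11   5  56 178 168 170 165 141  71  39  42  52  88 154 161 166 170 171
0.180  146 140 134 147 146 150 117  12   9  12  81 141  44  41  61 127 175 173 172 169 165 158
pics/p_top.png 
        40  38  36  34  32  30  28  26  24  22  20  18  16  14  12  10   8   6   4   2   0  -2
0.030  211 205 197 187 173 152 132 115 102 118 133 148 153 150 146 147 166 183 198 203 208 212
0.050  203 204 206 207 209 206 189 164 129 106 125 150 148 139 160 191 204 213 213 213 213 212
0.070  209 209 206 204 202 200 199 184 147 107 115 153 149 164 190 202 206 209 211 211 211 211
```

Emit:
jog_arm:
  plan:
    - {"x":0.018,"y":0.005,"z":0.0068,"ax":0,"ay":0,"az":0}
    - {"x":0.025,"y":0.006,"z":0.0095,"ax":0,"ay":0,"az":0}
    - {"x":0.025,"y":0.005,"z":0.0095,"ax":0,"ay":0,"az":0}
    - {"x":0.018,"y":0.003,"z":0.007,"ax":0,"ay":0,"az":0}
    - {"x":0.012,"y":0.001,"z":0.0047,"ax":0,"ay":0,"az":0}
    - {"x":0,"y":0,"z":0,"ax":0,"ay":0,"az":0}

```text
time_s: 34.35
tcp_pos: [0.602, -0.0268, 0.0141]
eef_rot: [0.013, 0.982, -0.072, 0.173]
contact_force: [0.6, -0.5, -0.3]
opening: 0.0399
grip_force: 0.0
```

Emit:
jog_arm:
  plan:
    - {"x":0.012,"y":0,"z":0.0044,"ax":0,"ay":0,"az":0}
    - {"x":0.01,"y":0,"z":0.0036,"ax":0,"ay":0,"az":0}
    - {"x":0,"y":0,"z":0,"ax":0,"ay":0,"az":0}

```text
time_s: 34.65
tcp_pos: [0.6087, -0.0276, 0.0141]
eef_rot: [0.013, 0.982, -0.072, 0.173]
contact_force: [1.0, 0.7, 0.2]
opening: 0.0403
grip_force: 0.0
```

Emit:
jog_arm:
  plan:
    - {"x":0.01,"y":0,"z":0.0036,"ax":0,"ay":0,"az":0}
    - {"x":0.01,"y":0,"z":0.0036,"ax":0,"ay":0,"az":0}
    - {"x":0,"y":0,"z":0,"ax":0,"ay":0,"az":0}

```text
time_s: 34.95
tcp_pos: [0.6149, -0.0286, 0.0141]
eef_rot: [0.013, 0.982, -0.072, 0.173]
contact_force: [-1.1, -0.7, -0.2]
opening: 0.0402
grip_force: 0.0
```

```bash
python3 - <<'E'
from q import *
where();plan(L(-.075,-.042),-8.4,20)
cv2.imwrite("pics/r_top.png",get_image("top")[:,:,::-1]);cv2.imwrite("pics/r_side.png",get_image("side")[:,:,::-1])
prof("pics/r_side.png",20,-8,-2,(.05,.07,.1,.13,.18),"side");prof("pics/r_top.png",20,-8,-2,(.03,.05,.07))
E
```

```text
loc -0.0737 -0.0424
t 34.95 p [ 0.6149 -0.0286  0.0141] F [-1.1 -0.7 -0.2] open 0.04 err turn units [ 0.  0. -0.] shift units after turn [-0.0052 -0.0013  0.0019]
pics/r_side.png 
        20  18  16  14  12  10   8   6   4   2   0  -2  -4  -6
0.050  172 172 173 174 167 153 116 104 130 136 128  82  28  44
0.070   62 128 181 176 174 170 150  82 117 133 107  59  59  59
0.100   16  15  11   2  42 129 179 153 128 105 113 169 171 170
0.130   10  10  18  10  15  26  35 138 109  88 153 170 171 170
0.180  127  74  63  63  61   9  47 120 137  86 166 157 152 153
pics/r_top.png 
        20  18  16  14  12  10   8   6   4   2   0  -2  -4  -6
0.030  168 144 124 108  92  84 104 124 145 152 158 163 175 187
0.050  215 215 204 190 153 113 105 108 139 164 169 178 196 208
0.070  205 206 207 206 193 136  94  93 138 155 179 201 213 215
```

Emit:
jog_arm:
  plan:
    - {"x":0.008,"y":0,"z":0.0029,"ax":0,"ay":0,"az":0}
    - {"x":0.006,"y":0,"z":0.0022,"ax":0,"ay":0,"az":0}
    - {"x":0,"y":0,"z":0,"ax":0,"ay":0,"az":0}

```text
time_s: 35.35
tcp_pos: [0.6174, -0.0289, 0.0131]
eef_rot: [0.012, 0.983, -0.072, 0.171]
contact_force: [-5.0, 0.6, 3.2]
opening: 0.04
grip_force: 2.1
```

Emit:
jog_arm:
  plan:
    - {"x":0.008,"y":0,"z":0.0029,"ax":0,"ay":0,"az":0}
    - {"x":0.006,"y":0,"z":0.0022,"ax":0,"ay":0,"az":0}
    - {"x":0,"y":0,"z":0,"ax":0,"ay":0,"az":0}

```text
time_s: 35.65
tcp_pos: [0.6204, -0.0292, 0.012]
eef_rot: [0.012, 0.983, -0.073, 0.169]
contact_force: [-5.8, -0.4, 1.4]
opening: 0.0398
grip_force: 3.0
```

```bash
python3 - <<'E'
from q import *
where()
cv2.imwrite("pics/s_top.png",get_image("top")[:,:,::-1]);cv2.imwrite("pics/s_side.png",get_image("side")[:,:,::-1])
prof("pics/s_side.png",20,-8,-2,(.05,.07,.1,.13,.18),"side");prof("pics/s_top.png",20,-8,-2,(.03,.05,.07))
E
```

```text
loc -0.0682 -0.0422
pics/s_side.png 
        20  18  16  14  12  10   8   6   4   2   0  -2  -4  -6
0.050  139 183 183 178 170 153 105  79  88 109 138 104  57  54
0.070   11   9  11  76 145 181 154  65  73 112 139 100  65  57
0.100    9  12  15  15   9   0  84 164 127 109 115 169 171 170
0.130    9   9  11   9  11  12  21  16  55 122 129 172 171 170
0.180  140  89  40  44  58  54  10  26  86 142 169 157 152 153
pics/s_top.png 
        20  18  16  14  12  10   8   6   4   2   0  -2  -4  -6
0.030  170 147 126 108  91  81  96 112 128 140 152 163 168 172
0.050  215 215 215 213 176 133 103  78 110 140 152 166 190 207
0.070  186 201 205 208 206 187 133  93  92 144 158 174 203 214
```

Emit:
jog_arm:
  plan:
    - {"x":0.008,"y":0,"z":0.0029,"ax":0,"ay":0,"az":0}
    - {"x":0.006,"y":0,"z":0.0022,"ax":0,"ay":0,"az":0}
    - {"x":0,"y":0,"z":0,"ax":0,"ay":0,"az":0}

```text
time_s: 36.05
tcp_pos: [0.6276, -0.0304, 0.0134]
eef_rot: [0.013, 0.982, -0.072, 0.173]
contact_force: [-1.2, 1.2, -0.9]
opening: 0.04
grip_force: 0.8
```

Emit:
jog_arm:
  plan:
    - {"x":0.008,"y":0,"z":0.0029,"ax":0,"ay":0,"az":0}
    - {"x":0,"y":0,"z":0,"ax":0,"ay":0,"az":0}

```text
time_s: 36.25
tcp_pos: [0.6279, -0.0303, 0.0126]
eef_rot: [0.012, 0.983, -0.072, 0.17]
contact_force: [-7.7, 1.0, 3.3]
opening: 0.0402
grip_force: 3.6
```

```bash
python3 - <<'E'
from q import *
where()
cv2.imwrite("pics/s_top.png",get_image("top")[:,:,::-1]);cv2.imwrite("pics/s_side.png",get_image("side")[:,:,::-1])
prof("pics/s_side.png",20,-8,-2,(.05,.07,.1,.13,.18),"side");prof("pics/s_top.png",20,-8,-2,(.03,.05,.07))
E
```

```text
loc -0.0606 -0.0422
pics/s_side.png 
        20  18  16  14  12  10   8   6   4   2   0  -2  -4  -6
0.050   10   4  34  66  99 119  97  80  71  96 141 143 136  83
0.070   13  10  11  12   9  10  27  61  48  60 104 146  89  63
0.100   26  20  11   9  13  16  14   9  24  55 119 140 151 172
0.130  122  28   6  10   9  26  10  13  23  21  99 139 175 169
0.180  139 136 117  42  49  48  54  27  44  95  98 142 152 153
pics/s_top.png 
        20  18  16  14  12  10   8   6   4   2   0  -2  -4  -6
0.030  184 165 143 120  98  81  82  84  88 112 136 160 161 161
0.050  215 215 215 216 203 185 143 100  91  93 133 161 162 172
0.070  163 160 162 168 187 196 154 108  74  86 131 162 166 197
```

Emit:
jog_arm:
  plan:
    - {"x":-0.02,"y":0,"z":-0.0073,"ax":0,"ay":0,"az":0}
    - {"x":-0.04,"y":0,"z":-0.0146,"ax":0,"ay":0,"az":0}
    - {"x":-0.1,"y":0,"z":-0.036,"ax":0,"ay":0,"az":0}
    - {"x":-0.1,"y":0,"z":-0.036,"ax":0,"ay":0,"az":0}
    - {"x":0.03,"y":0,"z":-0.13,"ax":0,"ay":0,"az":0}
    - {"x":0.03,"y":0,"z":-0.13,"ax":0,"ay":0,"az":0}
    - {"x":0.03,"y":0,"z":-0.13,"ax":0,"ay":0,"az":0}
    - {"x":0,"y":0,"z":0,"ax":0,"ay":0,"az":0}

```text
time_s: 37.15
tcp_pos: [0.5391, -0.0176, 0.1421]
eef_rot: [0.014, 0.981, -0.072, 0.182]
contact_force: [-0.0, -0.4, 1.0]
opening: 0.0404
grip_force: 0.0
```

```bash
python3 - <<'E'
from q import *
where()
cv2.imwrite("pics/t_top.png",get_image("top")[:,:,::-1]);cv2.imwrite("pics/t_side.png",get_image("side")[:,:,::-1])
prof("pics/t_side.png",20,-8,-2,(.05,.07,.1,.13,.18),"side");prof("pics/t_top.png",20,-8,-2,(.03,.05,.07,.1,.13,.16,.18))
red("top",(200,320));red("side",(215,330))
E
```

```text
loc -0.1502 -0.0427
pics/t_side.png 
        20  18  16  14  12  10   8   6   4   2   0  -2  -4  -6
0.050  164 165 167 168 164 150  99  66  59  83 126 133 132  81
0.070  165 166 166 166 168 166 149  62  36  53 100 142  85  61
0.100  147 149 151 155 159 161 163 165 116  58 112 134 147 167
0.130  161 156 151 148 146 149 150 151 157  56  96 134 170 165
0.180  161 156 149 149 157 162 166 166 166 156  95 137 147 148
pics/t_top.png 
        20  18  16  14  12  10   8   6   4   2   0  -2  -4  -6
0.030  179 161 140 118  96  79  80  82  86 109 132 156 157 157
0.050  209 209 209 209 198 181 140  99  90  92 130 157 157 167
0.070  200 201 201 201 202 201 160 112  74  86 128 157 162 191
0.100  206 208 209 208 206 203 201 197 132  78 129 154 184 201
0.130  202 206 209 209 210 209 210 210 161  74 121 161 195 202
0.160  210 209 208 208 208 208 206 201 198 115 129 172 197 197
0.180  209 210 209 209 209 209 204 197 196 127 123 162 172 175
top red [288  70  17  10  68] [294.5  75.7] [ 0.9113 -0.1624  0.07  ] loc 0.2391 -0.1313
top red [220 135  10   5  31] [224.8 137. ] [0.7083 0.0527 0.07  ] loc 0.0068 0.0517
top red [257 140   6  10  31] [259.5 144.5] [ 0.6871 -0.0552  0.07  ] loc 0.0016 -0.0581
top red [297 176  17  17 216] [305.4 184. ] [ 0.5664 -0.1976  0.07  ] loc -0.0969 -0.2167
side red [249  28  54  16 575] [275.5  35. ] [0.982  1.7817 0.07  ] loc 0.0239 1.8022
side red [295 167   7   5  19] [297.2 169.3] [0.708  0.0562 0.07  ] loc 0.006 0.0551
side red [294 188  11   4  27] [299.1 189.4] [ 0.6871 -0.0503  0.07  ] loc 0.0009 -0.0533
side red [258 227  21  20 275] [267.8 234.9] [ 0.5631 -0.2279  0.07  ] loc -0.0957 -0.2472
```

The gate stays shut after the arm backs off, and the pots and the timer haven't moved. Handing in.

```bash
python3 -c "
from rig import *
print(finish_job())"
```

```text
the job is handed in; nothing more can be done
None
```

Both white pots are in the caddy side by side, the gate is latched on its catch (a first push fell short and it swung back out), and I handed the job in at about 37 s; the pots and gate held still in the last check by pixel measurements, though of the things to leave alone that check measured only the timer.

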